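Swing the mounting rail home, latch it and clip the relay on

TASK

Push the free end of the swung-out mounting rail round its pin until it lies against the stop post, then swing the keeper fully shut alongside the rail so that it locks. Then take the wider of the two rail modules, hook its rigid lip under the rail's edge on the keeper's side, about midway along the rail, and tilt it down until its foot clip snaps under the opposite edge. Let go, and leave the narrow module and the other things on the bench where they are.

Things in the scene. Friction and masses are not known exactly. Their poses are not given: they have to be found in the camera images.
- panel: Fixed aluminium plate, 260 x 340 mm, 12 mm thick, lying flat on the bench; it carries rail, stop and keeper. Its upper face is at z = 12 mm. Axes: -y along the rail once home, +x the way the free end is pushed at the last, z up. Origin: on the bench under the plate; from it the pin is at (50, 110), the keeper's pivot at (24, -130), the stop at (73.5, -90) mm.
- pin (a point): Axis of the fixed 10 mm steel pin about which the rail pivots, level with the rail's flange tops (20 mm over the panel, z = 32 mm). Axes are the panel's. With the rail home its middle is 110 mm from here along -y. The stop, a 12 mm steel post 22 mm tall, stands at the rail's +x edge 200 mm along -y.
- rail_mid (a point): Middle of the grey steel top-hat rail, on its centre line, level with its flange tops. Axes go with the rail: y along it, x across, z up. Rail 231 mm long, 35 mm wide: flanges 2.5 mm thick, edges at x = -17.5 and +17.5 mm, overhanging the channel walls (at -9.5, +9.5) by 8 mm, with 17.5 mm free below them. Module's lip goes under the -x edge, its foot clip under the +x edge.
- rail_end (a point): Point on the rail's centre line 205 mm from the pin and 10 mm from the free end, level with the flange tops (20 mm over the panel); axes as rail_mid. Push this end on its -x side: the flange edge is 17.5 mm from the centre line, 17.5 to 20 mm over the panel; the channel wall below it (5 to 20 mm over the panel) is 8 mm further in.
- rail (a joint): Angle of the rail about the pin, rad: 0 = against the stop post (it cannot go past), larger = swung out to the panel's -x side, clockwise seen from above, to at most 0.75. About 2 N at the free end move it; it stays where it is left.
- keeper_pivot (a point): Pivot of the keeper, fixed on the panel, level with the top of its bar (22 mm over the panel); axes are the panel's. From the pin it lies 26 mm along -x and 240 mm along -y.
- keeper_handle (a point): Top centre of the keeper's upright handle post (12 mm diameter, 30 mm tall, top 52 mm over the panel). The keeper is a dark steel bar 16 mm wide, lying 12 to 22 mm over the panel, that turns about its pivot: post 50 mm, bar end 58 mm from the pivot. Axes turn with it: +y from pivot to post, z up.
- keeper (a joint): Angle of the keeper, rad: 0 = shut, bar pointing from its pivot to the panel's +y and lying against the rail's -x edge, so the rail cannot swing out; larger = open, counter-clockwise from above, to 1.65 (at 1.57 it points to the panel's -x). Shut too early, it bars the rail's way home. About 2 N at the post move it; it stays put.
- relay_mid (a point): Centre of the wider module, 40 mm above its underside (it stands on its legs, so z = 40 mm at the start). Sizes from here: 78 mm long (own x), 32 wide (own y); grey body from x = -39 to 7 mm, 24 below to 12 mm above; black block on it to 40 mm above; low ledge from x = 7 to 39. +x points from rigid lip to foot clip. Resting face 24 mm below. Grasp across the 32 mm; 0.14 kg.
- relay_ledge (a point): Point on top of the low ledge at the module's foot end, 19 mm to +x of relay_mid and 10 mm below it (30 mm above the underside; ledge from x = 7 to 39 mm, 32 mm wide, 14 mm thick, heavy: the module's centre of mass is near x = 5 mm, 10 mm below relay_mid). Pressing down here snaps the foot clip. Snapped, the ledge's top is 14 mm above the flange tops.
- relay_lip (a point): Inner top edge of the rigid lip's toe, at x = -13.5 mm, 30.5 mm below relay_mid. The lip is an L-shaped leg 16 mm deep below the resting face: leg from x = -23 to -18.5 mm, toe from there to -13.5, 6.5 to 11 mm below the resting face. The rail's flange enters this 6.5 mm gap sideways, with the module tilted, foot end raised about 0.4 rad.
- relay_nose (a point): Latching edge of the black spring foot clip, at x = 14.5 mm, 28 mm below relay_mid at rest. The clip has a sloped lead-in and yields 4.5 mm to +x (2 to 7 N). Once hooked, the module rests with the clip on the +x flange edge, tilted about 0.25 rad; 3 to 10 N down on the foot end snaps it. Then this edge is 4 mm below the flange tops, 2 to 3 mm in from the flange edge.
- spare: Bystander: the narrow module, same form but 18 mm wide (78 mm long, 80 mm tall), standing on the bench; origin at the centre of its underside.
- driver: Bystander: screwdriver lying on the bench, 170 mm long; origin under its middle.
- glue: Bystander: small white bottle, 38 mm diameter, 110 mm tall; origin at the centre of its underside.
- tub: Bystander: clear shallow tub with badge discs, 170 x 120 x 28 mm, fixed; origin at the centre of its underside.
There are look-alikes about, which are no part of the job. Leave any brown or yellow look-alike of the part that bears relay_mid alone.

How it is judged:
By the outcome, as a careful person would: the job done as asked, in the order asked, and still so for the second after the job is handed in, with the robot touching nothing.
It also fails if it takes over 70 s, if anything falls off the work surface, if the arm or the gripper's body presses on something with over 40 N, if the wrist force passes 120 N, or if a joint passes its speed limit or range.

ROBOT

A 6-joint arm with a two-finger parallel gripper is mounted at the origin on the work surface. World frame = base frame: x ahead of the robot, y to its left, z up, the work surface at z = 0. Lengths are in mm, angles in rad, forces in N, time in s.
With the tool pointing down it reaches from about 350 to 875 mm from the base axis. Payload 4.2 kg.
Tool frame: the origin (TCP) lies between the finger pads; the fingertips stand 17 mm ahead of it and the grasp point (between the pads) lies 2 mm behind it (nose_length is the distance from the TCP to the fingertips, in mm); z points along the fingers, y is the direction in which the jaws open and shut (so a half turn about z gives the same grasp; the last joint's range is limited). The gripper opens to 85 mm and grips with 20 to 120 N. Pads are 22 mm wide; open, the fingers measure 114 mm over their backs; the gripper's body (76 mm by 85 mm) begins 54 mm behind the grasp point. The pads swing forward as they close: fully open they stand 13 mm farther back than shut.
Start: joints at [-0.87, 0.385, 0.008, 0, -1.194, -0.259], TCP at [267.241, -564.961, 248.312] pointing down, gripper open.
Joint ranges: [-3.14, 3.14], [-1.21, 2.06], [-1.07, 1.41], [-3.16, 2.05], [-2.99, -0.16], [-3.1, 3.1]. Speed limits (rad/s): [2.79, 2.79, 3.14, 3.14, 3.14, 3.14].

INTERFACE

Orientations are given as a unit quaternion [x, y, z, w].
In Python, from bench import * gives the robot as it stands.
- The arm moves only by the tool jog_arm, never from a script. Its argument "increments" is a list of rows, each a list of 4 numbers: the shift along the tool's x, y, z in m, then the turn about the tool's z in degrees. A call has 1 to 10 rows; each row is the pose to reach, as a shift and turn from the pose measured when the call began, along the tool's axes at that moment; what a row does not reach only later rows make up. A row lasts 1/8 s, in which the tool goes at most 62.5 mm and 10.7 degrees, less where a joint would pass 70% of its speed; a pose out of reach is approached as far as the arm can. A call with a gripper value outside its range is refused whole. "hand" is the gripper's target within -1 to 1 (fully open at 1, half-way at 0, shut at -1), set as the call begins (left out, the last holds). The fingers move at their own pace and stop on an object; the grip force is fixed at half the most. Time passes only in rows, so rows that repeat a pose let the fingers close. It gives the time, the measured TCP pose, the force and the opening at its end, in the units of the state.
- read_state(): the state, without advancing time (a new reading comes with each control period).
- get_image(name): name is "side" or "top" or "wrist"; returns the picture (400x640x3 uint8, red, green, blue); there is no depth.
- calibration(name): a dict with "fx", "fy", "cx", "cy" (pixels), "position" and "rotation" of the camera in the world; the wrist camera has in their place "hand_eye" (4x4, takes a point from camera to tool coordinates, whose origin is the TCP and whose axes are the flange's). Camera axes: x right, y up, looking along -z (the intrinsics and any distortion apply to the point x, -y, -z); pixel columns grow to the right and rows downward; lengths in mm; the calibration is good to about 2 mm. A picture is of the moment at which its call begins: read the wrist's pose just before it. calibration takes no time and is no camera call.
- job_done(): hands the job in, once; it reports no verdict.
The state is a dict: "clock": time; "joints": joint angles; "joint_vel": joint speeds; "joint_efforts": joint torques, N m; "position": TCP position; "ee_rot": TCP orientation; "contact_force": force on the tool from outside, world axes, zero at the start; "wrist_torque": the same for the moment, N m; "gripper_width": finger opening in mm.
Only numpy, scipy, OpenCV 4.12 (cv2) and the standard library are available. Lean on these libraries where they do the work, as an engineer would, in place of code of your own. Each camera call takes 0.05 s, during which the arm holds its last target.

## Working session

There is one attempt and no reset: what is moved stays moved. The work goes in short steps, Python scripts to look and compute and a tool call to move; the robot and the scene stay as the last step left them, time stands still between calls to the robot, and variables do not carry over. Pictures are saved under pics/ and viewed, and the job is handed in when it is done.

Besides the shell and the picture viewer there is one more tool, called after "Request:" as a command line: name --pt "numbers of a row" for each row, then --argument value for the rest. jog_arm: Moves the arm, as the interface text tells. Its arguments: {"type":"object","properties":{"increments":{"type":"array"},"hand":{"type":"number"}},"required":["increments"]}

```bash
mkdir -p pics; ls; python3 - <<'E'
from bench import *
import cv2
s=read_state();print(s)
for n in ["side","top","wrist"]:
    im=get_image(n);cv2.imwrite(f"pics/{n}0.png",im[:,:,::-1]);c=calibration(n);print(n,c)
E
```

```text
pics
{'clock': 0.0, 'joints': array([-8.70406253e-01,  3.85562468e-01,  6.62670005e-03, -4.81594880e-04,
       -1.19404329e+00, -2.58591536e-01]), 'joint_vel': array([-0.00053744,  0.0021704 , -0.00198535,  0.0012804 ,  0.00020017,
        0.00014113]), 'joint_efforts': array([ 2.79264332e-04, -3.92281151e+01,  1.88398004e+01,  4.18615758e+00,
       -4.65505233e-03,  2.92703408e-07]), 'position': array([ 266.99828824, -564.48363323,  247.22092525]), 'ee_rot': array([-2.19020316e-01,  9.75719663e-01,  1.07154110e-03, -3.04903212e-04]), 'contact_force': array([-0.36689178, -0.1565846 ,  0.97317531]), 'wrist_torque': array([-0.02538245,  0.00370172,  0.0302044 ]), 'gripper_width': 85.56642997639965}
side {'fx': 511.8115009586502, 'fy': 511.8115009586502, 'cx': 319.336865407933, 'cy': 210.28381238548297, 'position': array([ -41.98091191,  763.36560792, 1025.20617714]), 'rotation': array([-0.11920351,  0.3656538 ,  0.87257856, -0.30115525])}
top {'fx': 519.2142977459305, 'fy': 519.2142977459305, 'cx': 322.3348610191692, 'cy': 202.12157339933884, 'position': array([ 443.83860272,  -19.79278942, 1303.0472033 ]), 'rotation': array([-0.04382701,  0.03021423,  0.71299678, -0.69914368])}
wrist {'fx': 293.3429468294135, 'fy': 293.3429468294135, 'cx': 319.65905610453166, 'cy': 198.25473664730316, 'hand_eye': array([[ 4.77125763e-04,  9.63083784e-01,  2.69201408e-01,
         6.85760351e+01],
       [ 9.99999865e-01, -4.03934471e-04, -3.27275257e-04,
        -7.46043889e-01],
       [-2.06453765e-04,  2.69201527e-01, -9.63083846e-01,
        -1.25521905e+02],
       [ 0.00000000e+00,  0.00000000e+00,  0.00000000e+00,
         1.00000000e+00]])}
```

View pics/top0.png

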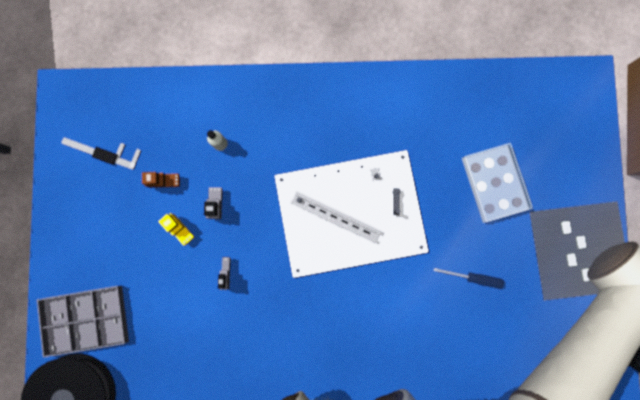

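View pics/side0.png

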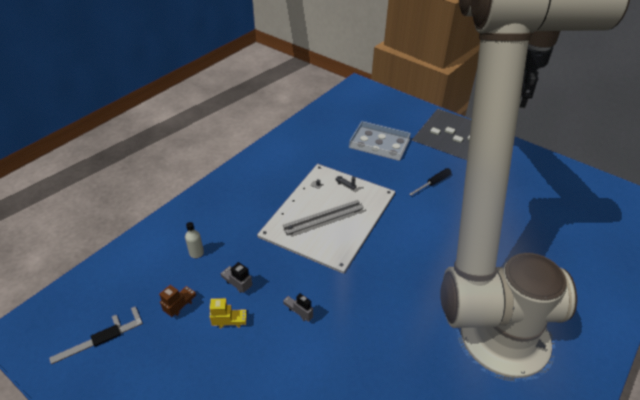

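View pics/wrist0.png

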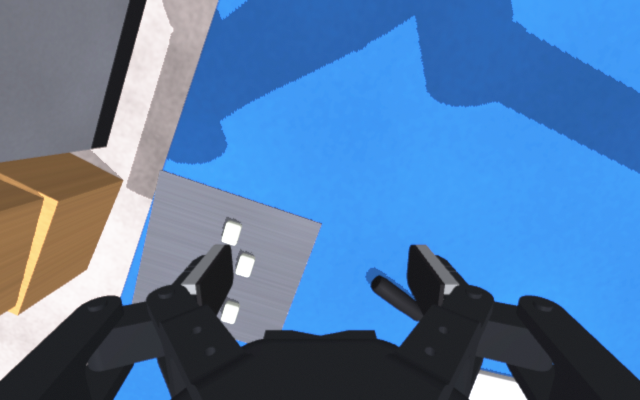

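```bash
cat > h.py <<'E'
import numpy as np, cv2
from scipy.spatial.transform import Rotation as R
from bench import *
def cam(n,st=None):
    c=calibration(n)
    if n=="wrist":
        T=np.array(c["hand_eye"]);Rt=R.from_quat(st["ee_rot"]).as_matrix()
        return c,Rt@T[:3,3]+st["position"],Rt@T[:3,:3]
    q=np.array(c["rotation"]);return c,np.array(c["position"]),R.from_quat(q).as_matrix()
def ray(n,px,st=None):
    c,p,Rm=cam(n,st);d=np.array([(px[0]-c["cx"])/c["fx"],-(px[1]-c["cy"])/c["fy"],-1.]);return p,Rm@d
def onz(n,px,z,st=None):
    p,d=ray(n,px,st);return p+d*(z-p[2])/d[2]
def proj(n,P,st=None):
    c,p,Rm=cam(n,st);v=Rm.T@(np.array(P,float)-p);return np.array([c["cx"]+c["fx"]*v[0]/-v[2],c["cy"]-c["fy"]*v[1]/-v[2]])
E
python3 - <<'E'
from h import *
# panel corners top
for p in [(275,176),(407,151),(428,252),(294,277)]: print(onz("top",p,12).round(1))
t=cv2.imread("pics/top0.png")
cv2.imwrite("pics/c1.png",cv2.resize(t[140:290,265:435],None,fx=4,fy=4,interpolation=cv2.INTER_CUBIC))
a=cv2.resize(t[110:300,130:250],None,fx=3,fy=3,interpolation=cv2.INTER_CUBIC)
cv2.imwrite("pics/c2.png",a)
# quick test: projections of origin
print(proj("top",[0,0,0]),proj("side",[0,0,0]))
E
```

```text
[648.4 121.8  12. ]
[ 704.9 -211.8   12. ]
[ 450.8 -254.4   12. ]
[395.6  77.2  12. ]
[328.49927026 442.18136024] [503.61321309 336.30919038]
```

View pics/c1.png

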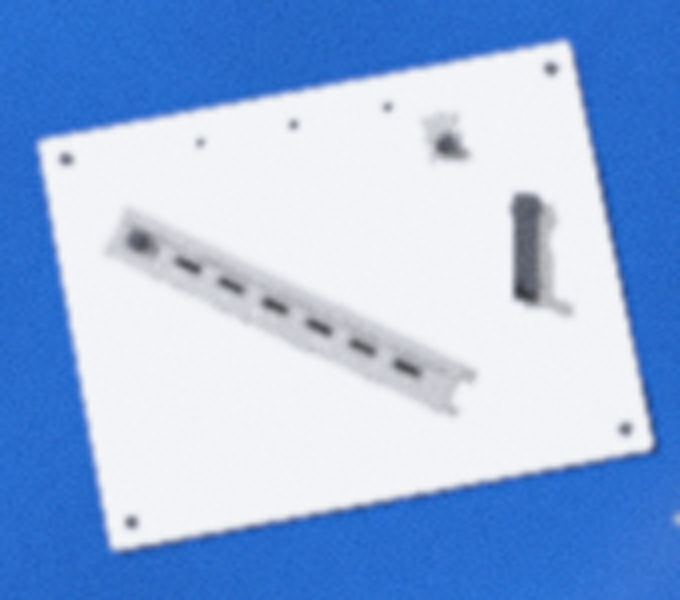

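View pics/c2.png

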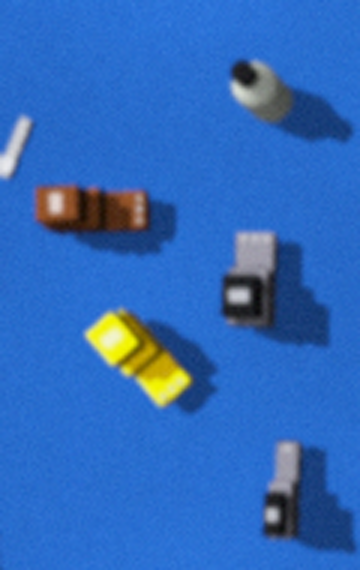

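```bash
cat > m.py <<'E'
from h import *
t=cv2.imread("pics/top0.png")
hsv=cv2.cvtColor(t,cv2.COLOR_BGR2HSV)
m=((hsv[:,:,1]<60)&(hsv[:,:,2]>130)).astype(np.uint8);m[:,:260]=0;m[:,440:]=0;m[:130]=0;m[290:]=0
cs,_=cv2.findContours(m,cv2.RETR_EXTERNAL,cv2.CHAIN_APPROX_NONE);c=max(cs,key=cv2.contourArea)
W=np.array([onz("top",p[0],12)[:2] for p in c],np.float32)
r=cv2.minAreaRect(W);print("panel",r)
O=np.array(r[0]);b=cv2.boxPoints(r)
e=[(b[(i+1)%4]-b[i]) for i in range(4)];ly=max(e,key=np.linalg.norm);ly/=np.linalg.norm(ly);ly=ly if ly[1]>0 else -ly
lx=np.array([ly[1],-ly[0]])
P=lambda x,y:O+lx*x+ly*y
print("yaw",np.arctan2(-ly[0],ly[1]),"pin",P(50,110),"kp",P(24,-130),"stop",P(73.5,-90))
for n,q,z in [("pin",(50,110),32),("kp",(24,-130),34),("stop",(73.5,-90),34)]:
    w=[*P(*q),z];print(n,proj("top",w),proj("side",w))
def loc(px,z): 
    d=onz("top",px,z)[:2]-O;return np.array([d@lx,d@ly])
f=lambda u,v:(265+u/4-.375,140+v/4-.375)
for u,v,z in [(140,240,30),(408,369,17),(463,392,32),(525,200,34),(525,295,64),(525,295,34),(447,145,34)]: print(u,v,loc(f(u,v),z).round(1))
g=((hsv[:,:,1]<80)).astype(np.uint8)
for (x0,x1,y0,y1) in [(195,235,180,225),(212,238,250,300)]:
    s=np.zeros_like(g);s[y0:y1,x0:x1]=g[y0:y1,x0:x1]
    cs,_=cv2.findContours(s,cv2.RETR_EXTERNAL,cv2.CHAIN_APPROX_NONE);c=max(cs,key=cv2.contourArea);print(cv2.minAreaRect(c),cv2.contourArea(c))
E
python3 m.py; python3 - <<'E'
import cv2
a=cv2.imread('pics/top0.png');s=cv2.imread('pics/side0.png')
A=cv2.resize(a[180:225,190:240],None,fx=8,fy=8,interpolation=cv2.INTER_CUBIC);B=cv2.resize(s[250:300,210:260],None,fx=7.2,fy=7.2,interpolation=cv2.INTER_CUBIC)
cv2.imwrite('pics/c3.png',cv2.hconcat([A,B[:360]]))
E
```

```text
panel ((551.5419311523438, -65.42037963867188), (260.7642517089844, 340.89874267578125), 9.498618125915527)
yaw 0.16578232 pin [582.7037735   51.32267857] kp [ 596.66600037 -189.67745543] stop [ 638.88637638 -142.05718422]
pin [302.88873133 200.51580822] [293.39435986 224.76251017]
kp [400.81409792 192.75087553] [342.09931267 175.86773561]
stop [380.8637773  176.15878937] [320.92775015 178.30085394]
140 240 [ 53.9 117.6]
408 369 [-54.2 -30.4]
463 392 [-74.6 -59.5]
525 200 [  33.8 -119.6]
525 295 [ -25.3 -104. ]
525 295 [ -23.6 -108.1]
447 145 [ 76.3 -79.3]
((212.9293212890625, 202.7017364501953), (15.678779602050781, 30.18311882019043), 3.3664605617523193) 390.5
((223.62452697753906, 272.5077819824219), (10.292417526245117, 31.251522064208984), 3.5763344764709473) 228.5
```

View pics/c3.png

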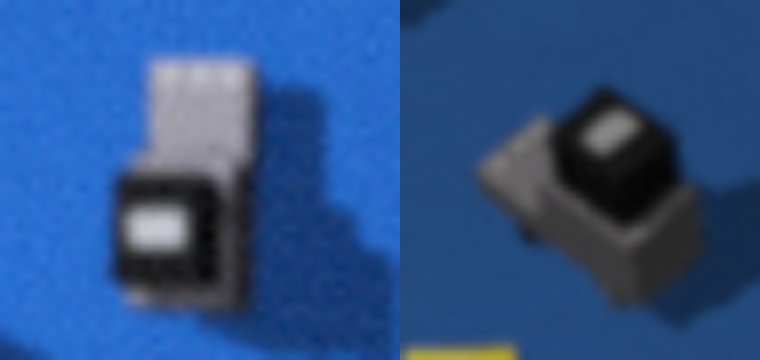

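Request:
jog_arm --pt "-0.055 0.03 -0.005 2" --pt "-0.11 0.06 -0.01 4" --pt "-0.166 0.09 -0.016 6" --pt "-0.222 0.12 -0.021 8" --pt "-0.277 0.15 -0.026 10" --pt "-0.333 0.181 -0.032 12" --pt "-0.388 0.211 -0.037 14" --pt "-0.444 0.241 -0.042 15.8" --pt "-0.5 0.272 -0.048 15.8" --pt "-0.555 0.302 -0.053 15.8" --hand -1

```text
clock: 1.4
position: [635.1, -60.0, 300.2]
ee_rot: [-0.083, 0.997, 0.001, -0.001]
contact_force: [0.1, -0.5, -0.3]
gripper_width: -0.3
```

```bash
python3 - <<'E'
from h import *
import json
s=read_state();print(s['clock'],s['position'],R.from_quat(s['ee_rot']).as_matrix().round(3),s['gripper_width'],s['joints'],s['contact_force'])
im=get_image("wrist");cv2.imwrite("pics/w1.png",im[:,:,::-1])
json.dump({k:np.array(s[k]).tolist() for k in('position','ee_rot')},open('w1.json','w'))
E
```

```text
1.4 [635.14790797 -59.9949387  300.18783326] [[-0.986 -0.165 -0.001]
 [-0.165  0.986  0.001]
 [ 0.001  0.002 -1.   ]] -0.27277763871620353 [ 0.15829328  0.37960108  0.1300991  -0.00159746 -1.32218486 -1.56254058] [ 0.12265064 -0.53568083 -0.26878849]
```

View pics/w1.png

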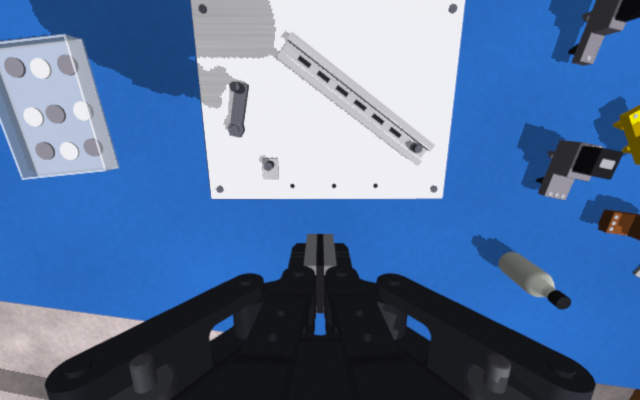

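```bash
python3 - <<'E'
import cv2
a=cv2.imread('pics/w1.png')
cv2.imwrite('pics/w1a.png',cv2.resize(a[20:200,200:330],None,fx=4.4,fy=3.3*4.4/4.4,interpolation=cv2.INTER_CUBIC) if 0 else cv2.resize(a[20:200,200:460],None,fx=3,fy=3,interpolation=cv2.INTER_CUBIC))
cv2.imwrite('pics/w1b.png',cv2.resize(a[120:220,520:640],None,fx=6,fy=6,interpolation=cv2.INTER_CUBIC))
E
```

```text
(no output)
```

View pics/w1a.png

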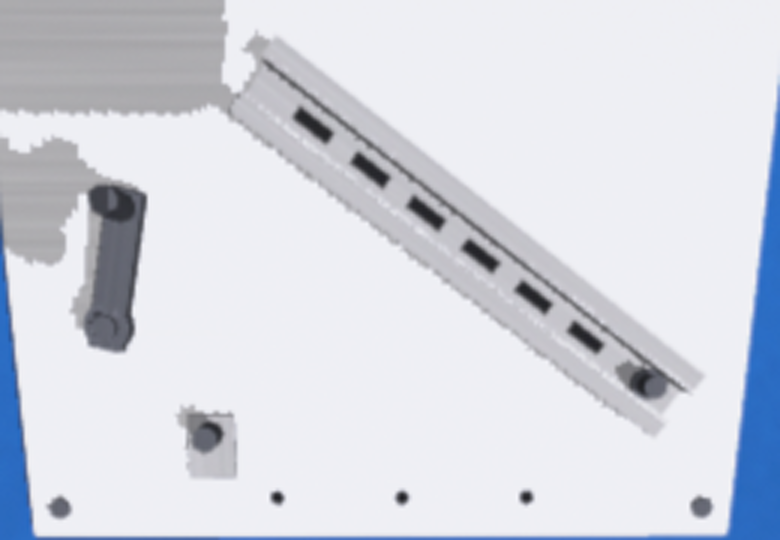

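View pics/w1b.png

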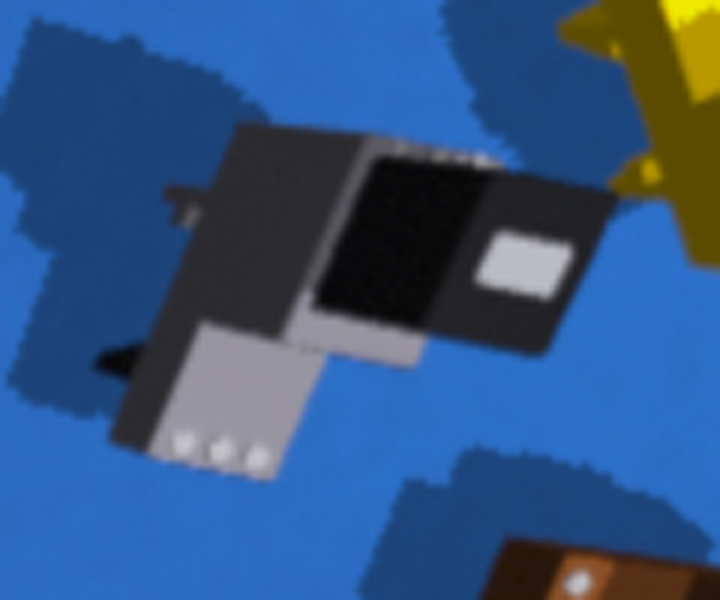

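```bash
cat > m2.py <<'E'
from h import *
import json
s=json.load(open('w1.json'));s={k:np.array(v) for k,v in s.items()}
f=lambda u,v:(200+u/3-.33,20+v/3-.33)
g=lambda u,v:(265+u/4-.375,140+v/4-.375)
ly=np.array([-.1650,.9863]);lx=np.array([ly[1],-ly[0]])
def pr(n,a):
    print(n,a[:2].round(1))
for n,uv,z in [("stop",(208,435),34),("pin",(653,385),34),("kpiv",(102,326),34),("handle",(108,202),64),
  ("holeBL",(60,507),12),("holeBR",(702,507),12),("endA",(243,100),32),("endB",(275,50),32),("pA",(657,430),32),("pB",(697,382),32)]:
    pr("w "+n,onz("wrist",f(*uv),z,s))
for n,uv,z in [("stop",(443,142),34),("pin",(138,240),34),("holeBL",(551,69),12),("holeBR",(67,159),12)]: pr("t "+n,onz("top",g(*uv),z))
st=onz("wrist",f(208,435),34,s)[:2];pin=onz("wrist",f(653,385),34,s)[:2];kp=onz("wrist",f(102,326),34,s)[:2]
for a,b in [(pin,st),(pin,kp)]:
    d=b-a;print((d@lx).round(1),(d@ly).round(1))
E
python3 m2.py
```

```text
w stop [ 640.6 -128.4]
w pin [586.   62.6]
w kpiv [ 601.  -179.4]
w handle [ 551.5 -173. ]
w holeBL [ 691.3 -197.9]
w holeBR [639.9 108.4]
w endA [ 501.9 -131.1]
w endB [ 481.5 -120.8]
w pA [605.3  70.1]
w pB [581.6  82.2]
t stop [ 641.8 -128.6]
t pin [584.9  60.5]
t holeBL [ 690.1 -199.7]
t holeBR [639.5 105.8]
22.3 -197.3
-25.2 -241.1
```

Request:
jog_arm --pt "0.058 0.004 0.0 0" --pt "0.116 0.008 0.015 0" --pt "0.17 0.01 0.04 0" --pt "0.177 0.011 0.1 0" --pt "0.177 0.011 0.16 0" --pt "0.177 0.011 0.22 0" --pt "0.177 0.011 0.25 0" --pt "0.177 0.011 0.261 0" --pt "0.177 0.011 0.261 0"

```text
clock: 2.58
position: [463.9, -73.4, 38.1]
ee_rot: [-0.086, 0.996, 0.001, 0.001]
contact_force: [-0.1, -1.0, -0.2]
gripper_width: 0.1
```

Request:
jog_arm --pt "-0.012 -0.008 0 0" --pt "-0.024 -0.016 0 0" --pt "-0.036 -0.023 0 0" --pt "-0.048 -0.031 0 0" --pt "-0.06 -0.039 0 0" --pt "-0.072 -0.046 0 0" --pt "-0.084 -0.053 0 0" --pt "-0.094 -0.058 0 0" --pt "-0.103 -0.062 0 0" --pt "-0.11 -0.064 0 0"

```text
clock: 3.82
position: [583.6, -117.8, 38.0]
ee_rot: [-0.086, 0.996, 0.001, 0.001]
contact_force: [-1.8, 1.4, -0.8]
gripper_width: 0.1
```

```bash
python3 - <<'E'
from h import *
s=read_state();print(s['clock'],s['position'],s['contact_force'])
im=get_image("wrist");cv2.imwrite("pics/w2.png",im[:,:,::-1])
im=get_image("side");cv2.imwrite("pics/s2.png",cv2.resize(im[140:290,230:430,::-1],None,fx=3.5,fy=3.5,interpolation=cv2.INTER_CUBIC))
E
```

```text
3.825 [ 583.59758958 -117.7633067    38.00380773] [-1.84679864  1.44197646 -0.8318935 ]
```

View pics/w2.png

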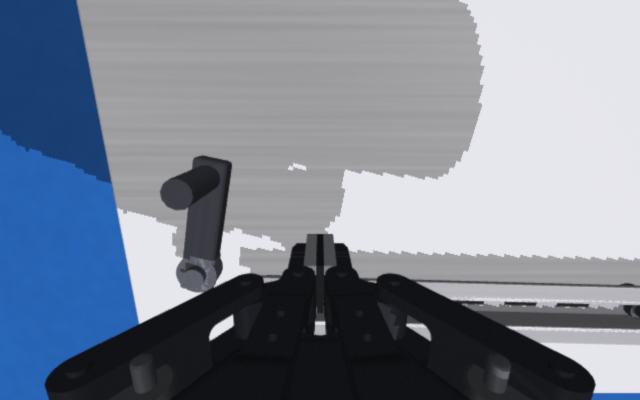

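View pics/s2.png

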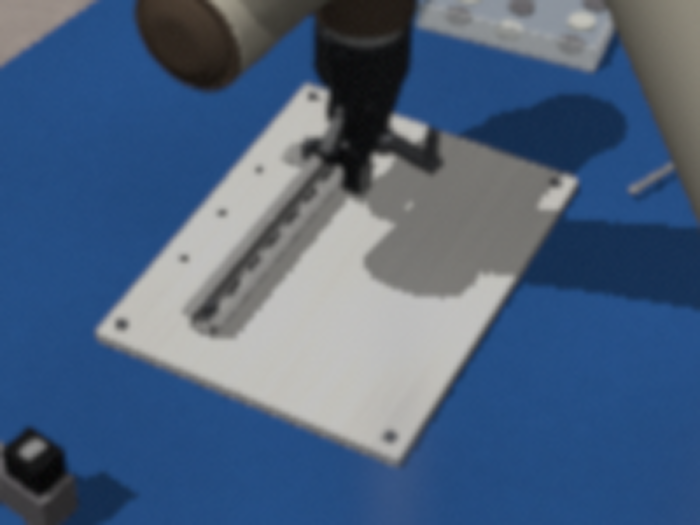

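Request:
jog_arm --pt "-0.002 0 0 0" --pt "-0.004 0 0 0" --pt "-0.005 0 0 0"

```text
clock: 4.3
position: [588.7, -117.3, 38.3]
ee_rot: [-0.086, 0.996, 0.001, 0.001]
contact_force: [-3.1, -3.2, 1.6]
gripper_width: -0.0
```

Request:
jog_arm --pt "-0.002 0 0 0" --pt "-0.003 0 0 0" --pt "-0.004 0 0 0"

```text
clock: 4.68
position: [589.0, -117.2, 38.1]
ee_rot: [-0.085, 0.996, 0.001, -0.003]
contact_force: [-9.5, -2.7, 5.6]
gripper_width: 0.1
```

Request:
jog_arm --pt "0.012 0 0 0" --pt "0.02 0 -0.045 0" --pt "0.03 -0.015 -0.08 0" --pt "0.045 -0.06 -0.08 0" --pt "0.057 -0.089 -0.075 0" --pt "0.057 -0.089 -0.03 0" --pt "0.057 -0.089 -0.02 0" --pt "0.057 -0.089 -0.02 0"

```text
clock: 5.68
position: [548.6, -214.4, 58.3]
ee_rot: [-0.086, 0.996, 0.001, -0.003]
contact_force: [0.8, 0.3, -0.1]
gripper_width: -0.1
```

```bash
python3 - <<'E'
from h import *
s=read_state();print(s['clock'],s['position'],s['contact_force'])
im=get_image("wrist");cv2.imwrite("pics/w3.png",im[:,:,::-1])
im=get_image("side");cv2.imwrite("pics/s3.png",cv2.resize(im[140:290,230:430,::-1],None,fx=3.5,fy=3.5,interpolation=cv2.INTER_CUBIC))
E
```

```text
5.675 [ 548.55255643 -214.3962074    58.26621966] [ 0.80477057  0.33494252 -0.06086395]
```

View pics/w3.png

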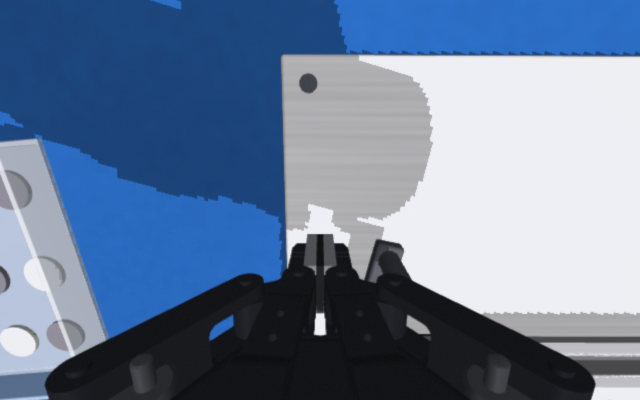

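View pics/s3.png

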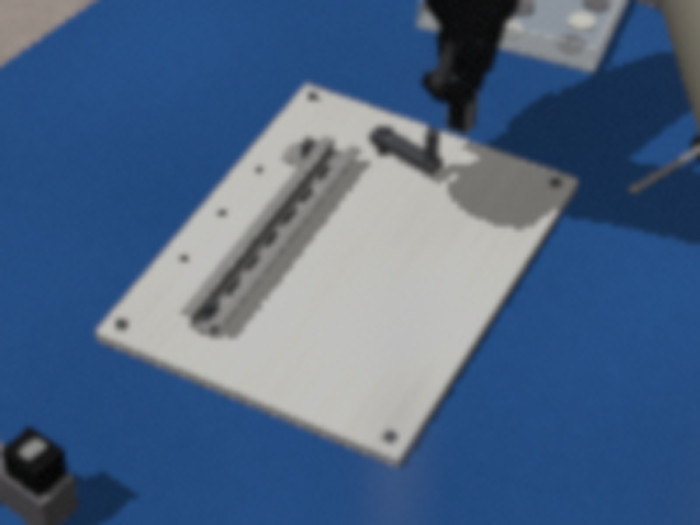

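Request:
jog_arm --pt "-0.001 0.014 0 0" --pt "-0.003 0.025 0 0" --pt "-0.005 0.035 0 0" --pt "-0.008 0.046 0 0" --pt "-0.012 0.054 0 0" --pt "-0.017 0.061 0 0" --pt "-0.022 0.066 0 0" --pt "-0.028 0.07 0 0" --pt "-0.033 0.073 0 0" --pt "-0.035 0.074 0 0"

```text
clock: 7.02
position: [571.4, -135.2, 59.3]
ee_rot: [-0.086, 0.996, 0.0, -0.002]
contact_force: [-1.1, -1.7, -0.8]
gripper_width: 0.0
```

```bash
python3 - <<'E'
from h import *
s=read_state();print(s['clock'],s['position'],s['contact_force'])
im=get_image("wrist");cv2.imwrite("pics/w4.png",im[:,:,::-1])
im=get_image("side");cv2.imwrite("pics/s4.png",cv2.resize(im[140:290,230:430,::-1],None,fx=3.5,fy=3.5,interpolation=cv2.INTER_CUBIC))
E
```

```text
7.025 [ 571.36228915 -135.17580368   59.33297205] [-1.05683039 -1.66303985 -0.83158227]
```

View pics/w4.png

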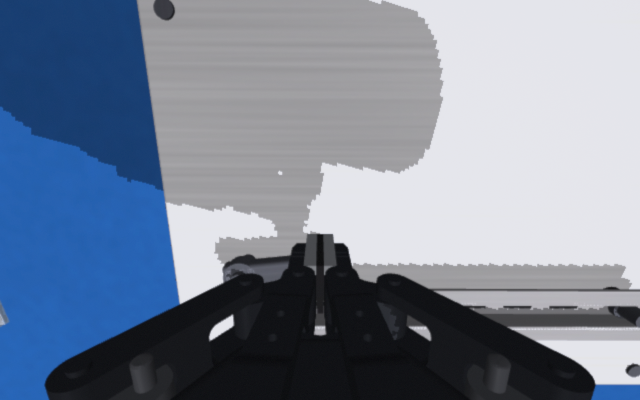

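View pics/s4.png

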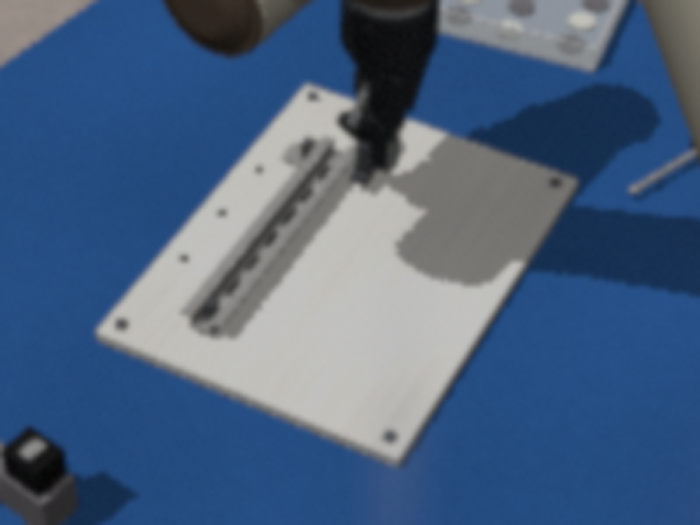

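Request:
jog_arm --pt "-0.002 0 0 0" --pt "-0.004 0 0 0" --pt "-0.006 0 0 0" --pt "-0.006 0 0 0"

```text
clock: 7.62
position: [576.9, -134.2, 59.3]
ee_rot: [-0.086, 0.996, 0.001, -0.002]
contact_force: [-3.5, 1.6, 1.0]
gripper_width: -0.0
```

Request:
jog_arm --pt "-0.002 0 0 0" --pt "-0.004 0 0 0" --pt "-0.006 0 0 0" --pt "-0.006 0 0 0"

```text
clock: 8.12
position: [577.5, -133.8, 59.0]
ee_rot: [-0.085, 0.996, 0.001, -0.008]
contact_force: [-13.2, -0.3, 9.4]
gripper_width: -0.1
```

Request:
jog_arm --pt "-0.003 0 0 0" --pt "-0.006 0 0 0" --pt "-0.007 0 0 0" --pt "0.008 0 0 0" --pt "0.02 0 0 0" --pt "0.03 0 -0.04 0" --pt "0.04 0.02 -0.1 0" --pt "0.04 0.04 -0.16 0"

```text
clock: 9.12
position: [533.9, -101.9, 219.4]
ee_rot: [-0.085, 0.996, 0.001, -0.008]
contact_force: [2.4, 0.4, -0.3]
gripper_width: 0.1
```

```bash
python3 - <<'E'
from h import *
import json
s=read_state();print(s['clock'],s['position'],s['contact_force'],s['joints'])
im=get_image("wrist");cv2.imwrite("pics/w5.png",im[:,:,::-1])
im=get_image("side");cv2.imwrite("pics/s5.png",cv2.resize(im[140:290,230:430,::-1],None,fx=3.5,fy=3.5,interpolation=cv2.INTER_CUBIC))
json.dump({k:np.array(s[k]).tolist() for k in('position','ee_rot')},open('w5.json','w'))
E
```

```text
9.125 [ 533.87732699 -101.86089828  219.43209401] [ 2.41547143  0.43004157 -0.28753787] [ 0.10874642  0.27728456 -0.22613305 -0.00241004 -1.0825401  -1.50794945]
```

View pics/w5.png

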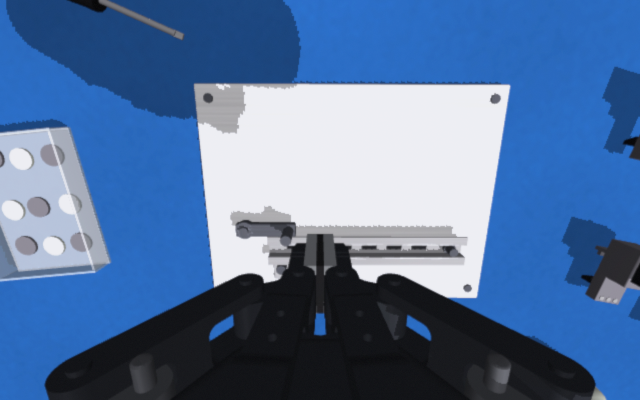

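View pics/s5.png

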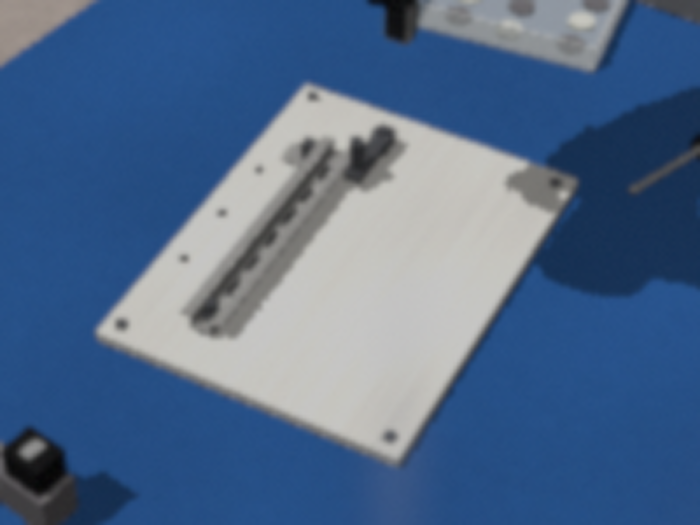

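Request:
jog_arm --pt "-0.021 0.045 -0.005 0" --pt "-0.042 0.091 -0.01 0" --pt "-0.063 0.136 -0.015 0" --pt "-0.085 0.182 -0.02 0" --pt "-0.106 0.227 -0.025 0" --pt "-0.127 0.273 -0.03 0" --pt "-0.148 0.318 -0.035 0" --pt "-0.17 0.364 -0.04 0" --pt "-0.17 0.364 -0.04 0" --hand 0.2

```text
clock: 10.35
position: [643.5, 290.6, 264.8]
ee_rot: [-0.089, 0.996, 0.0, 0.002]
contact_force: [0.3, -0.4, 0.4]
gripper_width: 51.1
```

```bash
python3 - <<'E'
from h import *
import json
s=read_state();print(s['clock'],s['position'],s['ee_rot'],s['contact_force'],s['joints'],s['gripper_width'])
im=get_image("wrist");cv2.imwrite("pics/w6.png",im[:,:,::-1])
json.dump({k:np.array(s[k]).tolist() for k in('position','ee_rot')},open('w6.json','w'))
E
```

```text
10.35 [643.50718712 290.62603172 264.80472223] [-8.89073839e-02  9.96038619e-01  4.16088664e-04  1.54080726e-03] [ 0.31582041 -0.41453667  0.41629215] [ 6.52886407e-01  5.15967277e-01  2.60453946e-01  9.76071192e-04
 -1.31223378e+00 -2.04588078e+00] 51.055240671469534
```

View pics/w6.png

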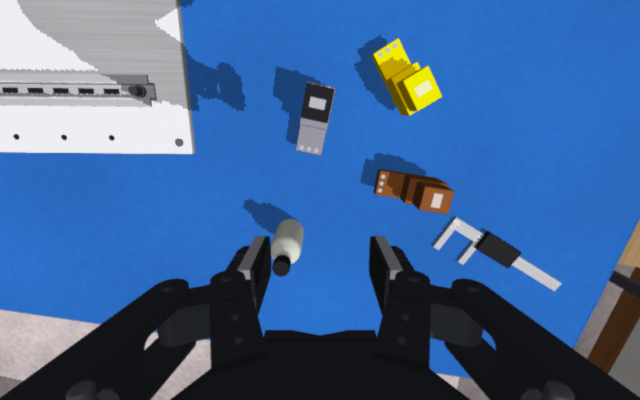

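```bash
python3 - <<'E'
import cv2
a=cv2.imread('pics/w6.png')
cv2.imwrite('pics/w6a.png',cv2.resize(a[70:170,260:380],None,fx=6,fy=6,interpolation=cv2.INTER_CUBIC))
E
```

```text
(no output)
```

View pics/w6a.png

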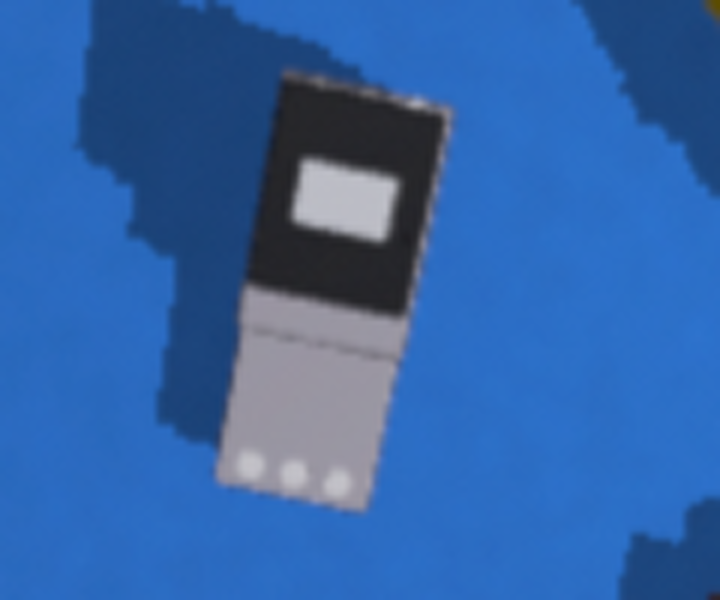

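```bash
python3 - <<'E'
from h import *
import json
s=json.load(open('w6.json'));s={k:np.array(v) for k,v in s.items()}
f=lambda u,v:(260+u/6-.42,70+v/6-.42)
W=lambda u,v,z:onz("wrist",f(u,v),z,s)[:2]
e1,e2=W(220,482,30),W(368,510,30);l1,l2=W(245,328,52),W(402,355,52)
print("end",e1,e2,np.linalg.norm(e1-e2));print("step",l1,l2,np.linalg.norm(l1-l2),np.linalg.norm((e1+e2-l1-l2)/2))
b=[W(285,70,80),W(447,112,80),W(408,316,80),W(245,285,80)];print("block",np.round(b,1),[np.linalg.norm(b[i]-b[(i+1)%4]).round(1) for i in range(4)])
bc=sum(b)/4;print(bc)
d=(e1+e2)/2-bc;print("axis",np.degrees(np.arctan2(d[1],d[0])))
ee=e2-e1;print("end edge ang",np.degrees(np.arctan2(ee[1],ee[0]))-90, "step",np.degrees(np.arctan2(*(l2-l1)[::-1]))-90)
sd=e1-l1; 
for z1 in [1]:
  q=(e1+e2)/2-(l1+l2)/2;print(np.degrees(np.arctan2(q[1],q[0])))
g=lambda u,v:(190+u/8-.44,180+v/8-.44)
T=lambda u,v,z:onz("top",g(u,v),z)[:2]
print("top end",T(150,60,30),T(257,60,30), "blocktop",[T(u,v,80).round(1) for u,v in [(112,180),(210,180),(215,285),(118,285)]])
a=b[2]-b[1];print("block side",np.degrees(np.arctan2(a[1],a[0])),np.degrees(np.arctan2(*(b[3]-b[0])[::-1])))
E
```

```text
end [620.98566921 256.96060776] [621.23031839 287.56292678] 30.603296921547333
step [589.2600014  258.35349403] [588.88227806 288.04444791] 29.693356450894854 32.05055958091723
block [[546.3 259.8]
 [548.  287.3]
 [581.3 287. ]
 [581.2 258.8]] [np.float64(27.5), np.float64(33.3), np.float64(28.2), np.float64(34.8)]
[564.1870206  273.23561369]
axis -0.9801632582683585
end edge ang -0.45803935720313405 step 0.7288679874631327
-1.6756485004631014
top end [621.42492339 286.10276928] [620.7148544  252.74075174] blocktop [array([578.7, 285.3]), array([578.1, 256. ]), array([546.7, 254.4]), array([547.3, 283.3])]
block side -0.5343526218765025 -1.6793164698710992
```

Request:
jog_arm --pt "0.04 -0.002 0.03 4" --pt "0.08 -0.004 0.07 8" --pt "0.0815 -0.0044 0.12 10.9" --pt "0.0815 -0.0044 0.13 10.9" --pt "0.0815 -0.0044 0.13 10.9"

```text
clock: 11.02
position: [564.9, 269.7, 135.5]
ee_rot: [0.007, 1.0, 0.0, 0.002]
contact_force: [0.3, 0.2, 1.0]
gripper_width: 51.7
```

```bash
python3 - <<'E'
from h import *
s=read_state();print(s['clock'],s['position'],s['ee_rot'],s['contact_force'],s['gripper_width'])
im=get_image("wrist");cv2.imwrite("pics/w7.png",im[:,:,::-1])
E
```

```text
11.025 [564.8740471  269.74785805 135.5271793 ] [6.71250860e-03 9.99976059e-01 1.99766609e-04 1.66828025e-03] [0.28957841 0.22593005 0.97059171] 51.729659572216036
```

View pics/w7.png

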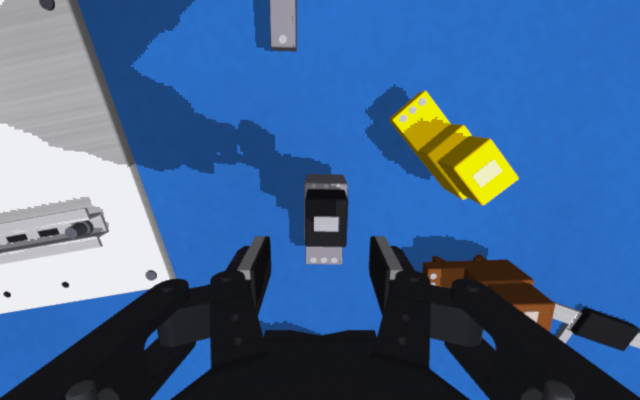

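Request:
jog_arm --pt "0.001 0.002 0.03 0" --pt "0.001 0.002 0.055 0" --pt "0.001 0.002 0.0645 0" --pt "0.001 0.002 0.0645 0"

```text
clock: 11.58
position: [565.7, 272.8, 72.9]
ee_rot: [0.007, 1.0, 0.001, 0.003]
contact_force: [-1.0, -1.3, 0.8]
gripper_width: 51.4
```

Request:
jog_arm --pt "0 0 0 0" --pt "0 0 0 0" --pt "0 0 0 0" --pt "0 0 0 0" --pt "0 0 0 0" --hand -1

```text
clock: 12.2
position: [566.8, 273.5, 74.8]
ee_rot: [0.006, 1.0, 0.002, 0.005]
contact_force: [0.0, -0.4, 5.3]
gripper_width: 27.0
```

Request:
jog_arm --pt "0 0 -0.03 0" --pt "0 0 -0.08 0" --pt "-0.016 -0.04 -0.1 0" --pt "-0.04 -0.08 -0.1 -2" --pt "-0.06 -0.12 -0.1 -4" --pt "-0.08 -0.16 -0.1 -6" --pt "-0.1 -0.2 -0.1 -8" --pt "-0.12 -0.24 -0.1 -9" --pt "-0.133 -0.268 -0.1 -10.2" --pt "-0.133 -0.268 -0.1 -10.2"

```text
clock: 13.45
position: [695.4, 1.1, 173.6]
ee_rot: [-0.081, 0.997, 0.002, 0.004]
contact_force: [-0.3, 0.5, -2.0]
gripper_width: 27.0
```

```bash
python3 - <<'E'
from h import *
s=read_state();print(s['clock'],s['position'],s['ee_rot'],s['contact_force'],s['gripper_width'])
im=get_image("wrist");cv2.imwrite("pics/w8.png",im[:,:,::-1])
im=get_image("side");cv2.imwrite("pics/s8.png",cv2.resize(im[100:300,180:430,::-1],None,fx=3,fy=3,interpolation=cv2.INTER_CUBIC))
E
```

```text
13.45 [695.35056233   1.1315475  173.61396515] [-0.08084387  0.9967174   0.00175365  0.00395158] [-0.29916043  0.48478671 -2.02845299] 26.972753179008713
```

View pics/w8.png

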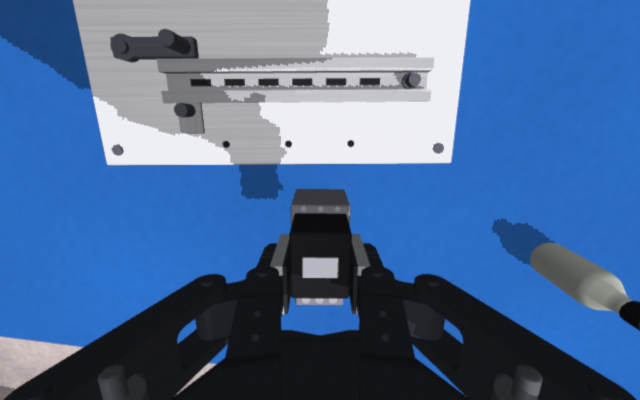

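View pics/s8.png

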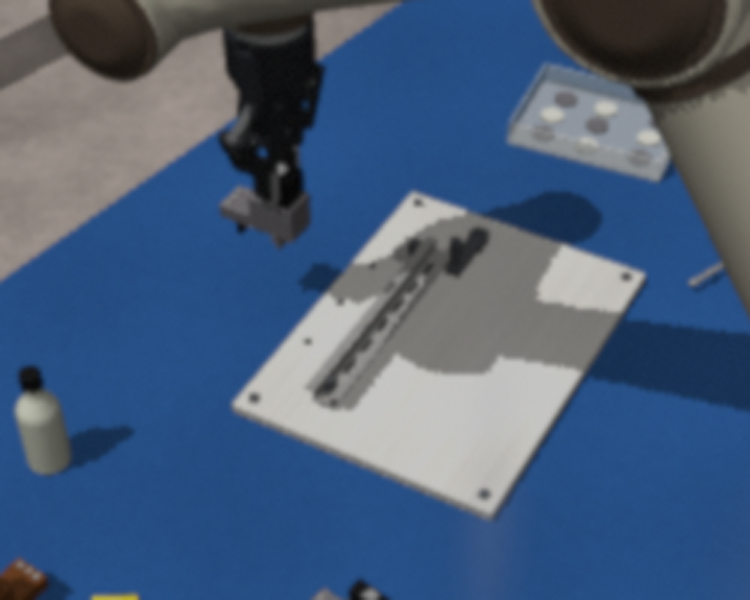

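```bash
python3 - <<'E'
from h import *
s=read_state()
lx=np.array([.9863,.165]);p=s['position'][:2]
a=onz("wrist",(320,163.5),12,s)[:2];print(a,(p-a)@lx, onz("top",(340,166),12))
O=np.array([551.5,-65.4]);print((p-O)@lx-130)
R_=R.from_quat(s['ee_rot']).as_matrix();print(R_.round(3))
# rail edges midway
for v in (58,70,93,102): 
    q=onz("wrist",(300,v),32,s)[:2]; print(v,q.round(1),((q-np.array([585.7,59.5]))@lx).round(1))
print([onz("wrist",x,34,s)[:2].round(1) for x in [(415,77),(187,109),(121,42)]])
E
```

```text
[ 6.73004695e+02 -1.66263513e-01] 22.18159462066065 [670.33487806 -42.33095508  12.        ]
22.785241516931222
[[-0.986 -0.164  0.008]
 [-0.164  0.986  0.004]
 [-0.009  0.003 -1.   ]]
58 [585.3 -31.8] -15.4
70 [594.5 -30.4] -6.2
93 [612.5 -27.8] 12.1
102 [619.8 -26.7] 19.4
[array([584.2,  65.9]), array([ 641.6, -121.9]), array([ 597.9, -176.9])]
```

Request:
jog_arm --pt "0 0 0.04 0" --pt "0 0 0.08 0" --pt "0 0 0.0955 0" --pt "0 0 0.0955 0"

```text
clock: 14.05
position: [695.7, 4.6, 78.5]
ee_rot: [-0.083, 0.997, 0.002, 0.004]
contact_force: [1.0, -0.0, 0.1]
gripper_width: 26.9
```

Request:
jog_arm --pt "0.006 0 0 0" --pt "0.012 0 0 0" --pt "0.017 0 0 0" --pt "0.02 0 0 0"

```text
clock: 14.55
position: [679.0, 1.9, 79.8]
ee_rot: [-0.083, 0.996, 0.002, 0.009]
contact_force: [8.4, 1.4, -5.4]
gripper_width: 26.6
```

Request:
jog_arm --pt "0.003 0 0.001 0" --pt "0.006 0 0.001 0" --pt "0.009 0 0.001 0" --pt "0.012 0 0.001 0"

```text
clock: 15.05
position: [672.2, 0.9, 80.6]
ee_rot: [-0.084, 0.996, 0.003, 0.015]
contact_force: [7.2, 0.3, -4.3]
gripper_width: 26.4
```

```bash
python3 - <<'E'
from h import *
s=read_state();print(s['clock'],s['position'],s['ee_rot'],s['contact_force'],s['gripper_width'])
im=get_image("wrist");cv2.imwrite("pics/w9.png",im[:,:,::-1])
im=get_image("side");cv2.imwrite("pics/s9.png",cv2.resize(im[120:240,220:360,::-1],None,fx=5,fy=5,interpolation=cv2.INTER_CUBIC))
E
```

```text
15.05 [672.20060279   0.93186759  80.60832934] [-0.083869    0.99635414  0.00252848  0.01542785] [ 7.19095331  0.3491178  -4.33530612] 26.420359057191643
```

View pics/w9.png

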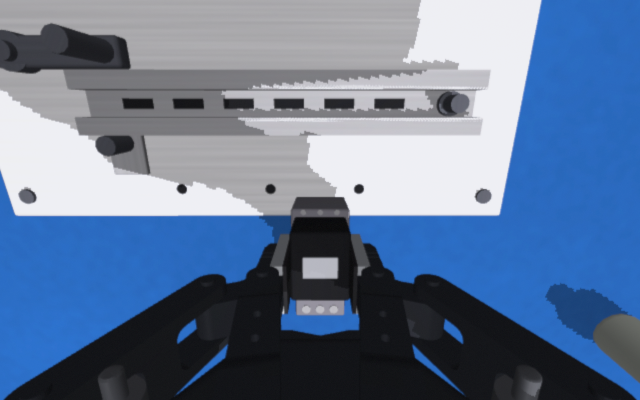

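View pics/s9.png

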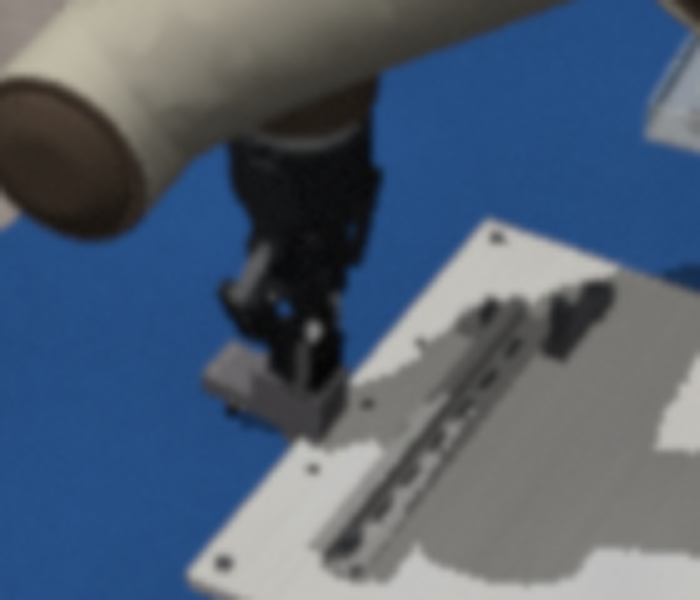

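Request:
jog_arm --pt "0.003 0 0.002 0" --pt "0.006 0 0.002 0" --pt "0.009 0 0.002 0" --pt "0.012 0 0.002 0" --pt "0.014 0 0.002 0"

```text
clock: 15.78
position: [662.8, -0.5, 80.2]
ee_rot: [-0.084, 0.996, 0.003, 0.022]
contact_force: [9.6, 1.4, -3.7]
gripper_width: 27.0
```

```bash
python3 - <<'E'
from h import *
s=read_state();print(s['clock'],s['position'],s['ee_rot'],s['contact_force'],s['gripper_width']);print(R.from_quat(s['ee_rot']).as_matrix().round(3))
im=get_image("wrist");cv2.imwrite("pics/w10.png",im[:,:,::-1])
im=get_image("side");cv2.imwrite("pics/s10.png",cv2.resize(im[120:240,220:360,::-1],None,fx=5,fy=5,interpolation=cv2.INTER_CUBIC))
E
```

```text
15.775 [ 6.62815310e+02 -5.22347863e-01  8.01580879e+01] [-0.08435782  0.99619882  0.00297293  0.02151338] [ 9.61967029  1.43119213 -3.6670771 ] 27.00280298221302
[[-0.985 -0.168  0.042]
 [-0.168  0.986  0.01 ]
 [-0.043  0.002 -0.999]]
```

View pics/w10.png

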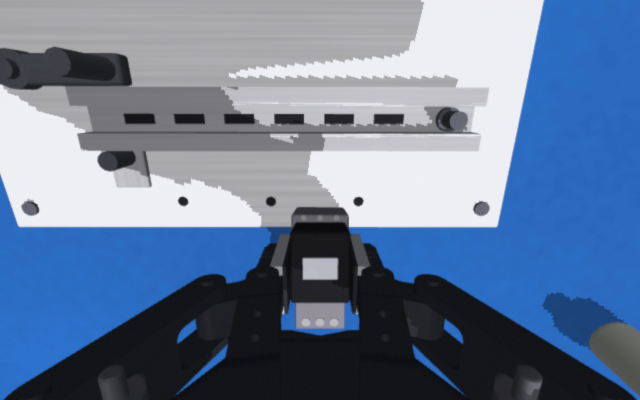

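View pics/s10.png

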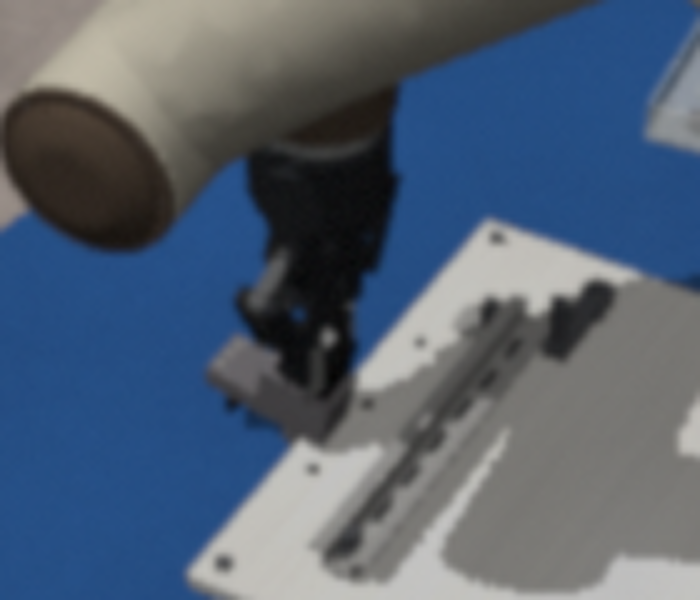

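```bash
cat > tilt.py <<'E'
from h import *
T=np.array(calibration("wrist")["hand_eye"]);c=calibration("wrist")
def rowpx(mx,mz,psi,my=0,px=-15.5,pz=34.8):
    r=np.array([mx-px,mz-pz]);q=np.array([r[0]*np.cos(psi)-r[1]*np.sin(psi),r[0]*np.sin(psi)+r[1]*np.cos(psi)])
    P=np.array([-q[0],my,-q[1]]);v=T[:3,:3].T@(P-T[:3,3]);return c["cx"]+c["fx"]*v[0]/-v[2],c["cy"]-c["fy"]*v[1]/-v[2]
if __name__=="__main__":
    for psi in (0,.1,.2,.25,.3,.35,.4,.45): print(psi,[np.round(rowpx(*m,psi)[1],1) for m in [(39,-10),(7,40),(-1,40),(-39,-24),(-39,12),(-37,40)]])
E
python3 tilt.py; python3 -c "
import cv2
a=cv2.imread('pics/w10.png')[190:340,260:380];b=cv2.imread('pics/w8.png')[190:340,260:380]
cv2.imwrite('pics/w10a.png',cv2.resize(cv2.hconcat([b,a]),None,fx=3.3,fy=3.3,interpolation=cv2.INTER_CUBIC))"
```

```text
0 [np.float64(306.1), np.float64(313.5), np.float64(298.9), np.float64(188.3), np.float64(204.5), np.float64(227.4)]
0.1 [np.float64(317.0), np.float64(315.4), np.float64(299.6), np.float64(196.4), np.float64(207.5), np.float64(224.7)]
0.2 [np.float64(328.1), np.float64(316.8), np.float64(300.0), np.float64(204.8), np.float64(211.0), np.float64(222.6)]
0.25 [np.float64(333.7), np.float64(317.4), np.float64(300.1), np.float64(209.0), np.float64(212.9), np.float64(221.7)]
0.3 [np.float64(339.3), np.float64(317.8), np.float64(300.1), np.float64(213.3), np.float64(214.8), np.float64(221.0)]
0.35 [np.float64(344.9), np.float64(318.1), np.float64(300.0), np.float64(217.6), np.float64(216.9), np.float64(220.3)]
0.4 [np.float64(350.6), np.float64(318.3), np.float64(299.8), np.float64(222.0), np.float64(219.0), np.float64(219.8)]
0.45 [np.float64(356.3), np.float64(318.3), np.float64(299.5), np.float64(226.4), np.float64(221.2), np.float64(219.5)]
```

View pics/w10a.png

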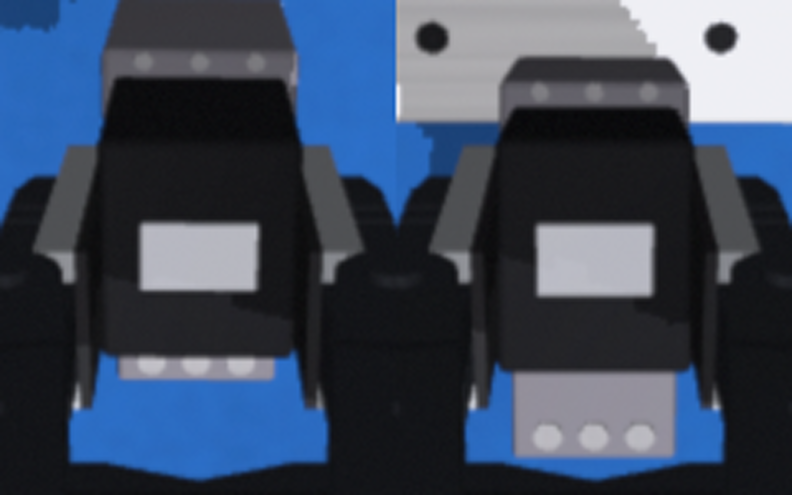

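Request:
jog_arm --pt "0.003 0 0.002 0" --pt "0.006 0 0.002 0" --pt "0.009 0 0.002 0" --pt "0.012 0 0.002 0" --pt "0.015 0 0.002 0" --pt "0.017 0 0.002 0"

```text
clock: 16.62
position: [651.4, -2.1, 79.8]
ee_rot: [-0.085, 0.996, 0.004, 0.029]
contact_force: [11.3, 2.3, -3.2]
gripper_width: 26.8
```

```bash
python3 - <<'E'
from h import *
s=read_state();print(s['clock'],s['position'],s['ee_rot'],s['contact_force'],s['gripper_width']);print(R.from_quat(s['ee_rot']).as_matrix().round(3))
im=get_image("wrist")[:,:,::-1];cv2.imwrite("pics/w11.png",im)
cv2.imwrite('pics/w11a.png',cv2.resize(im[190:340,260:380],None,fx=4,fy=4,interpolation=cv2.INTER_CUBIC))
E
```

```text
16.625 [651.44642003  -2.06466971  79.81554353] [-0.08505488  0.99595506  0.00359075  0.02874541] [11.30934214  2.27343744 -3.21714087] 26.831004137192505
[[-0.984 -0.17   0.057]
 [-0.169  0.986  0.012]
 [-0.058  0.002 -0.998]]
```

View pics/w11a.png

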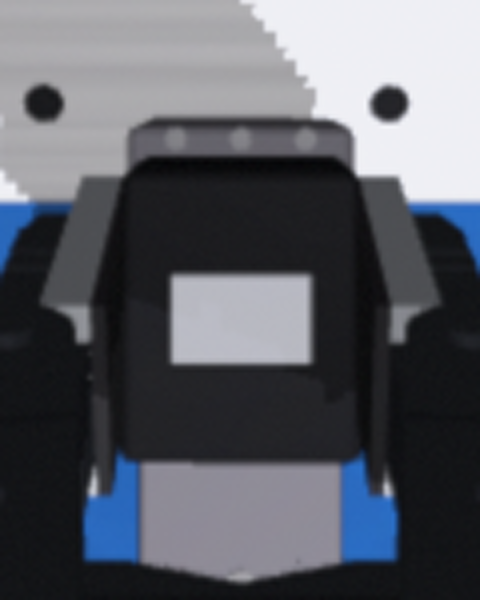

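Request:
jog_arm --pt "-0.003 0 -0.005 0" --pt "0.0 0 -0.035 0" --pt "0.015 -0.005 -0.072 0" --pt "0.05 -0.016 -0.076 0" --pt "0.085 -0.027 -0.076 0" --pt "0.102 -0.032 -0.076 0" --pt "0.102 -0.032 -0.076 0"

```text
clock: 17.55
position: [550.3, -52.4, 149.8]
ee_rot: [-0.085, 0.996, 0.004, 0.027]
contact_force: [0.5, 0.9, -0.7]
gripper_width: 27.0
```

```bash
python3 - <<'E'
from h import *
s=read_state();print(s['clock'],s['position'],s['ee_rot'],s['contact_force'],s['gripper_width']);print(R.from_quat(s['ee_rot']).as_matrix().round(3))
im=get_image("wrist")[:,:,::-1];cv2.imwrite("pics/w12.png",im)
im=get_image("side");cv2.imwrite("pics/s12.png",cv2.resize(im[120:240,240:380,::-1],None,fx=5,fy=5,interpolation=cv2.INTER_CUBIC))
E
```

```text
17.55 [550.29867982 -52.42980626 149.77456726] [-0.08460477  0.99603677  0.00350799  0.0272118 ] [ 0.49645526  0.93735467 -0.71373455] 26.953229780224984
[[-0.984 -0.169  0.054]
 [-0.168  0.986  0.012]
 [-0.055  0.002 -0.998]]
```

View pics/w12.png

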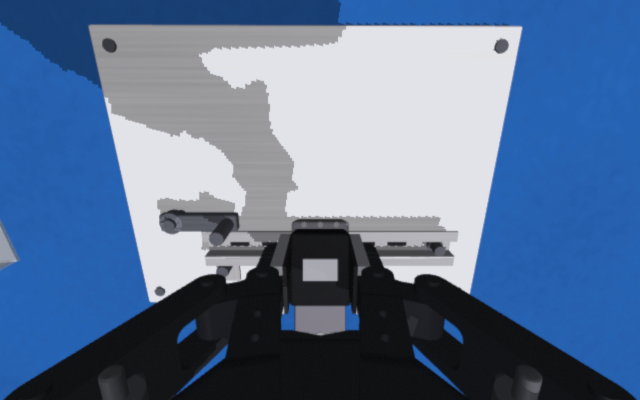

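View pics/s12.png

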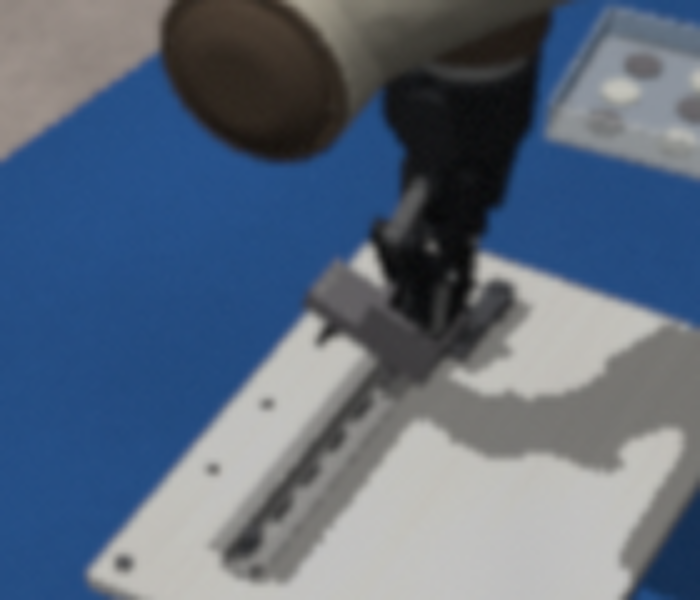

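Request:
jog_arm --pt "0 0 0.03 0" --pt "0 0 0.052 0" --pt "0 0 0.06 0" --pt "0 0 0.06 0"

```text
clock: 18.15
position: [556.9, -50.6, 90.3]
ee_rot: [-0.086, 0.996, 0.003, 0.029]
contact_force: [0.5, -0.1, -0.7]
gripper_width: 26.4
```

Request:
jog_arm --pt "0 0 0.002 0" --pt "0 0 0.004 0" --pt "0 0 0.004 0"

```text
clock: 18.52
position: [558.7, -50.4, 88.3]
ee_rot: [-0.086, 0.996, 0.003, 0.031]
contact_force: [-1.7, 1.0, 5.0]
gripper_width: 26.9
```

Request:
jog_arm --pt "0.004 0 -0.002 0" --pt "0.009 0 -0.002 0" --pt "0.009 0 0.0 0"

```text
clock: 18.9
position: [548.4, -52.3, 87.7]
ee_rot: [-0.086, 0.996, 0.003, 0.03]
contact_force: [-5.6, 0.9, 8.4]
gripper_width: 26.8
```

```bash
python3 - <<'E'
from h import *
s=read_state();print(s['clock'],s['position'],s['ee_rot'],s['contact_force'],s['gripper_width']);print(R.from_quat(s['ee_rot']).as_matrix().round(3))
im=get_image("wrist")[:,:,::-1];cv2.imwrite("pics/w13.png",cv2.resize(im[150:350,200:440],None,fx=3,fy=3,interpolation=cv2.INTER_CUBIC))
im=get_image("side");cv2.imwrite("pics/s13.png",cv2.resize(im[150:230,270:360,::-1],None,fx=7,fy=7,interpolation=cv2.INTER_CUBIC))
E
```

```text
18.9 [548.43395794 -52.29125677  87.71655018] [-0.08585423  0.99585673  0.00316608  0.02980603] [-5.57633273  0.93382391  8.43002057] 26.833263112500266
[[-0.983 -0.171  0.059]
 [-0.171  0.985  0.011]
 [-0.06   0.001 -0.998]]
```

View pics/w13.png

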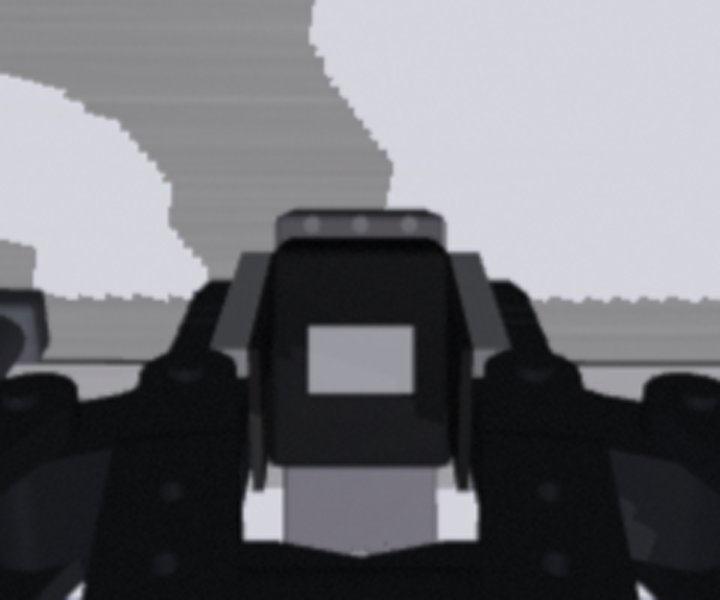

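View pics/s13.png

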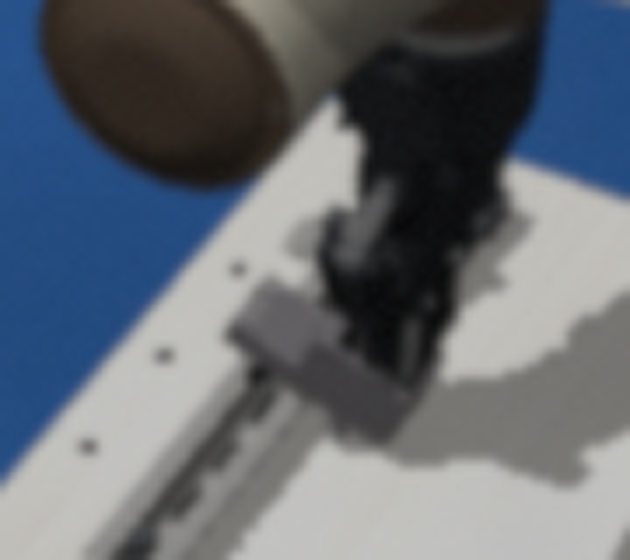

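Request:
jog_arm --pt "0 0 -0.005 0" --pt "-0.006 0 -0.005 0" --pt "-0.0065 0 -0.001 0" --pt "-0.0065 0 0.001 0"

```text
clock: 19.5
position: [556.0, -51.1, 88.0]
ee_rot: [-0.086, 0.996, 0.003, 0.031]
contact_force: [-2.4, 0.5, 8.8]
gripper_width: 26.7
```

Request:
jog_arm --pt "0 0 0.001 0" --pt "0 0 0.002 0" --pt "0 0 0.003 0"

```text
clock: 19.88
position: [558.2, -51.0, 87.3]
ee_rot: [-0.087, 0.996, 0.003, 0.033]
contact_force: [-3.3, -0.2, 12.5]
gripper_width: 27.1
```

```bash
cat > fit.py <<'E'
from tilt import *
from scipy.optimize import least_squares,brentq
z=[12,12,40,40,40]; r0=[205.2,208.2,257.3,277.9,297.6]; r1=[221,224.3,258.3,281.3,305]
mx=[brentq(lambda m:rowpx(m,zz,0)[1]-r,-60,30) for zz,r in zip(z,r0)];print(np.round(mx,1))
f=lambda p:[rowpx(m+0,zz,p[0],px=-15.5,pz=34.8,)[1]-r if 0 else rr(m,zz,p)-r for m,zz,r in zip(mx,z,r1)]
def rr(mxx,mz,p):
    psi,dx,dz=p
    r=np.array([mxx+15.5,mz-34.8]);q=np.array([r[0]*np.cos(psi)-r[1]*np.sin(psi)+dx,r[0]*np.sin(psi)+r[1]*np.cos(psi)+dz])
    P=np.array([-q[0],0,-q[1]]);v=T[:3,:3].T@(P-T[:3,3]);return c["cy"]-c["fy"]*v[1]/-v[2]
s=least_squares(f,[.36,0,0]);print(s.x,np.round(s.fun,1))
for dz in (-6,-4,-2,0,2):
    s=least_squares(lambda p:f([p[0],p[1],dz]),[.36,0]);print(dz,s.x.round(3),np.round(s.fun,1))
E
python3 fit.py
```

```text
[-38.6 -36.9 -22.6 -12.1  -1.7]
[0.32368787 2.06095734 1.87229922] [ 0.1 -0.1 -0.1  0.2 -0.1]
-6 [0.264 6.516] [ 0.5  0.1  1.5  0.1 -2.1]
-4 [0.279 5.388] [ 0.4  0.   1.1  0.1 -1.6]
-2 [0.294 4.257] [ 0.3 -0.   0.7  0.1 -1.1]
0 [0.309 3.124] [ 0.2 -0.1  0.3  0.2 -0.6]
2 [0.325 1.988] [ 0.1 -0.1 -0.1  0.2 -0.1]
```

Request:
jog_arm --pt "0.001 0 0.002 0" --pt "0.002 0 0.004 0" --pt "0.003 0 0.006 0" --pt "0.003 0 0.007 0"

```text
clock: 20.38
position: [559.2, -51.0, 84.1]
ee_rot: [-0.088, 0.995, 0.002, 0.038]
contact_force: [-5.6, 1.7, 23.0]
gripper_width: 26.9
```

```bash
python3 - <<'E'
from h import *
s=read_state();print(s['clock'],s['position'],s['ee_rot'],s['contact_force'],s['gripper_width']);print(R.from_quat(s['ee_rot']).as_matrix().round(3))
im=get_image("wrist")[:,:,::-1];cv2.imwrite("pics/w14.png",cv2.resize(im[150:350,200:440],None,fx=3,fy=3,interpolation=cv2.INTER_CUBIC))
E
```

```text
20.375 [559.23010149 -50.98808469  84.09613172] [-0.08825325  0.99538489  0.00230268  0.03761616] [-5.58137324  1.6921702  23.00240065] 26.941359003780978
[[-0.982 -0.176  0.074]
 [-0.176  0.984  0.011]
 [-0.075 -0.002 -0.997]]
```

View pics/w14.png

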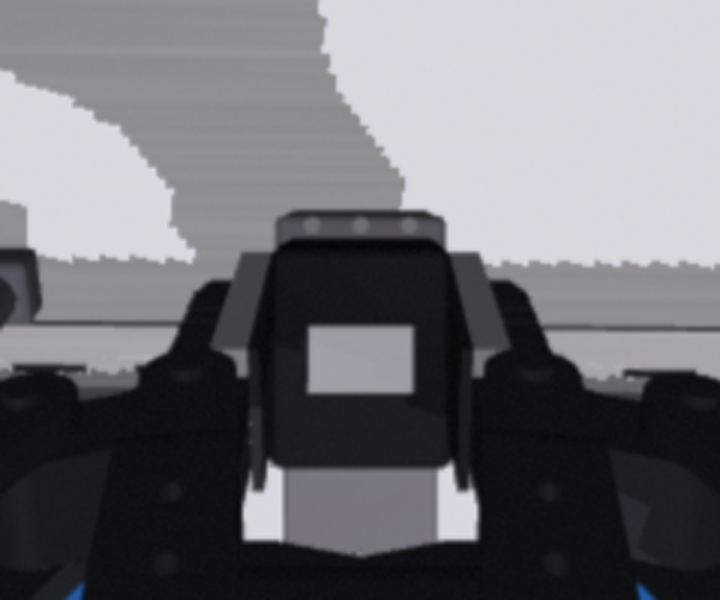

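Request:
jog_arm --pt "-0.002 0 0.005 0" --pt "-0.004 0 0.005 0" --pt "-0.006 0 0.005 0" --pt "-0.008 0 0.005 0"

```text
clock: 20.92
position: [561.0, -50.9, 84.2]
ee_rot: [-0.089, 0.996, 0.001, 0.031]
contact_force: [-28.2, 2.4, 47.4]
gripper_width: 26.7
```

Request:
jog_arm --pt "0 0 0.001 0" --pt "0 0 0 0" --pt "0 0 0 0"

```text
clock: 21.3
position: [561.2, -50.8, 85.5]
ee_rot: [-0.089, 0.996, 0.001, 0.031]
contact_force: [-2.3, 1.6, 11.6]
gripper_width: 26.5
```

```bash
python3 - <<'E'
from h import *
s=read_state();print(s['clock'],s['position'],s['ee_rot'],s['contact_force'],s['wrist_torque'],s['gripper_width']);print(R.from_quat(s['ee_rot']).as_matrix().round(3))
im=get_image("wrist")[:,:,::-1];cv2.imwrite("pics/w15.png",cv2.resize(im[150:350,200:440],None,fx=3,fy=3,interpolation=cv2.INTER_CUBIC))
im=get_image("side");cv2.imwrite("pics/s15.png",cv2.resize(im[150:230,270:360,::-1],None,fx=7,fy=7,interpolation=cv2.INTER_CUBIC))
E
```

```text
21.3 [561.16819515 -50.81503165  85.48666096] [-0.08903758  0.99553756  0.00122028  0.03123769] [-2.33345071  1.6334448  11.60373339] [0.44905179 0.50902346 0.08472403] 26.485440209498133
[[-0.982 -0.177  0.062]
 [-0.177  0.984  0.008]
 [-0.062 -0.003 -0.998]]
```

View pics/w15.png

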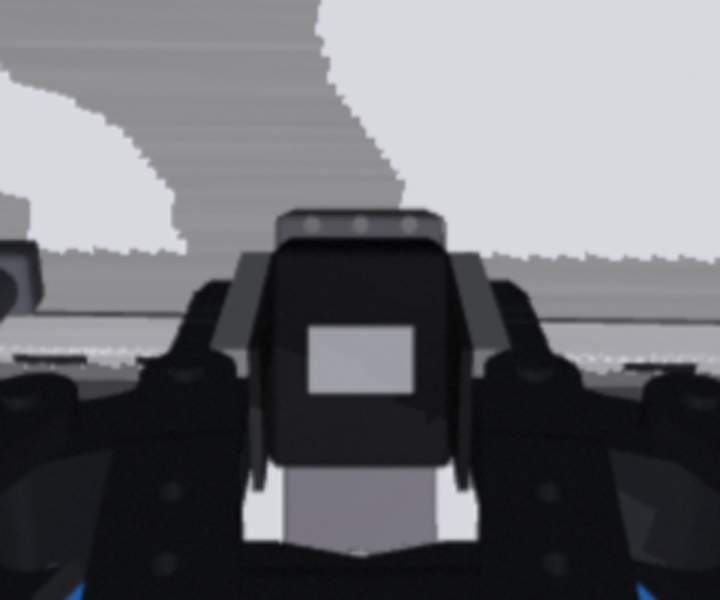

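View pics/s15.png

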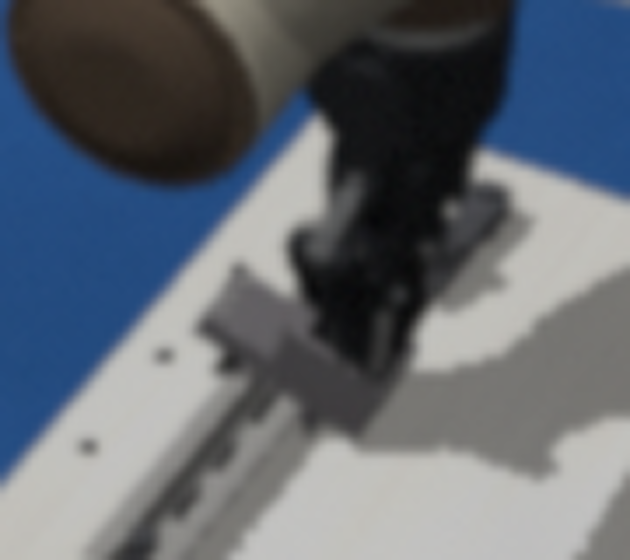

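```bash
python3 - <<'E'
from h import *
s=read_state();lx=np.array([.9863,.165]);p=s['position']
f=lambda u,v:(200+u/3-.33,150+v/3-.33)
for uv in [(100,314),(620,321),(100,318),(620,326)]:
    q=onz("wrist",f(*uv),32,s); print(q.round(1),((q-p)[:2]@lx).round(1))
q=onz("wrist",f(360,318),32,s);print("edge rel TCP",((q-p)[:2]@lx).round(1))
E
```

```text
[ 596.2 -104.9   32. ] 25.6
[576.9  10.7  32. ] 25.7
[ 597.2 -104.8   32. ] 26.6
[578.2  11.   32. ] 26.9
edge rel TCP 25.8
```

Request:
jog_arm --pt "-0.001 0 0 0" --pt "-0.002 0 -0.001 0" --pt "-0.004 0 -0.0015 0" --pt "-0.005 0 -0.0015 0"

```text
clock: 21.9
position: [563.4, -50.4, 86.4]
ee_rot: [-0.089, 0.996, 0.001, 0.028]
contact_force: [-6.5, -1.0, 6.3]
gripper_width: 26.9
```

Request:
jog_arm --pt "-0.002 0 -0.0005 0" --pt "-0.004 0 -0.001 0" --pt "-0.005 0 -0.001 0" --pt "-0.005 0 -0.001 0"

```text
clock: 22.4
position: [564.3, -50.4, 86.7]
ee_rot: [-0.088, 0.996, 0.001, 0.023]
contact_force: [-8.3, -0.3, 8.7]
gripper_width: 26.6
```

Request:
jog_arm --pt "0 0 0 0" --pt "0 0 0 0" --pt "0 0 0 0" --pt "0 0 0 0" --pt "0 0 0 0" --hand 0.2

```text
clock: 23.02
position: [564.5, -50.3, 86.7]
ee_rot: [-0.088, 0.996, 0.001, 0.023]
contact_force: [0.2, -0.0, 0.2]
gripper_width: 51.2
```

```bash
python3 - <<'E'
from h import *
s=read_state();print(s['clock'],s['position'],s['ee_rot'],s['contact_force'],s['gripper_width']);print(R.from_quat(s['ee_rot']).as_matrix().round(3))
im=get_image("wrist")[:,:,::-1];cv2.imwrite("pics/w16.png",im)
im=get_image("side");cv2.imwrite("pics/s16.png",cv2.resize(im[150:230,270:360,::-1],None,fx=7,fy=7,interpolation=cv2.INTER_CUBIC))
E
```

```text
23.025 [564.47279753 -50.33185557  86.6663672 ] [-8.83485479e-02  9.95826313e-01  7.63973758e-04  2.28889717e-02] [ 0.23752269 -0.02682525  0.24356819] 51.238645864864885
[[-0.983 -0.176  0.045]
 [-0.176  0.984  0.006]
 [-0.046 -0.003 -0.999]]
```

View pics/w16.png

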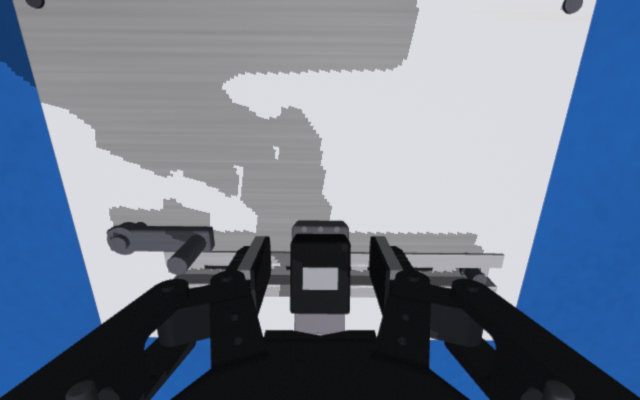

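View pics/s16.png

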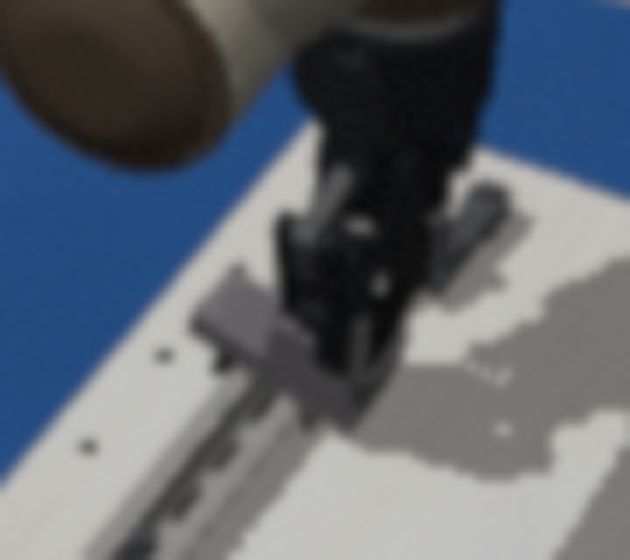

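Request:
jog_arm --pt "0 0 -0.03 0" --pt "0 0 -0.06 0" --pt "0 0 -0.1 0" --pt "-0.03 0 -0.13 0" --pt "-0.08 0 -0.15 0" --pt "-0.08 0 -0.15 0"

```text
clock: 23.88
position: [639.4, -36.5, 241.7]
ee_rot: [-0.089, 0.996, 0.001, 0.025]
contact_force: [-0.6, -0.4, -0.6]
gripper_width: 51.0
```

```bash
cat > look.py <<'E'
from h import *
import sys
k=sys.argv[1]
s=read_state();print(s['clock'],s['position'],s['ee_rot'],s['contact_force'],s['gripper_width']);print(R.from_quat(s['ee_rot']).as_matrix().round(3))
im=get_image("wrist")[:,:,::-1];cv2.imwrite(f"pics/w{k}.png",im)
im=get_image("side");cv2.imwrite(f"pics/s{k}.png",cv2.resize(im[150:230,270:360,::-1],None,fx=7,fy=7,interpolation=cv2.INTER_CUBIC))
E
python3 look.py 17
```

```text
23.875 [639.42493808 -36.49559293 241.69024936] [-8.85878441e-02  9.95746436e-01  7.26413604e-04  2.53120876e-02] [-0.58791674 -0.37115942 -0.57877287] 50.99341863373385
[[-0.983 -0.176  0.05 ]
 [-0.176  0.984  0.006]
 [-0.051 -0.003 -0.999]]
```

View pics/w17.png

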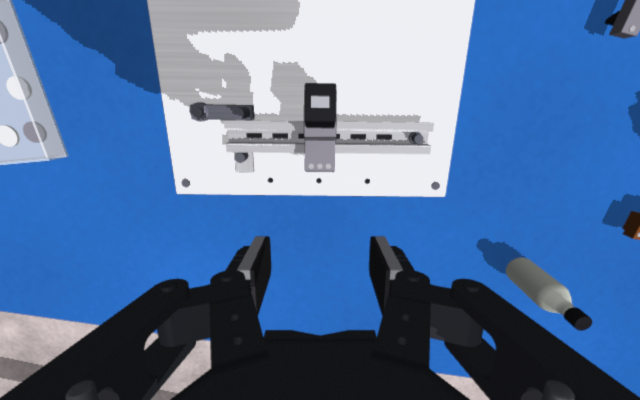

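View pics/s17.png

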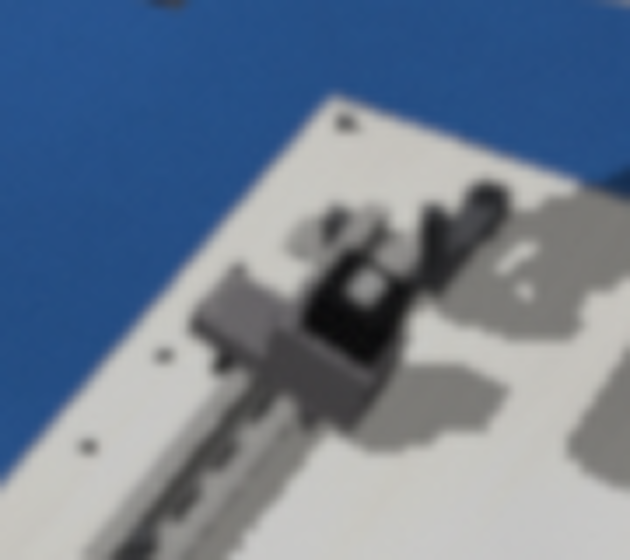

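Request:
jog_arm --pt "0.0 0 0.03 0" --pt "0.005 0 0.07 0" --pt "0.011 0 0.11 0" --pt "0.0166 0 0.145 0" --pt "0.0166 0 0.156 0" --pt "0.0166 0 0.156 0" --hand -1

```text
clock: 24.72
position: [625.8, -39.2, 82.5]
ee_rot: [-0.088, 0.996, 0.001, 0.021]
contact_force: [-0.3, 0.3, 0.4]
gripper_width: -0.3
```

```bash
python3 look.py 18
```

```text
24.725 [625.78175086 -39.21724709  82.477055  ] [-8.83375110e-02  9.95860602e-01  7.78533355e-04  2.13901798e-02] [-0.28877939  0.26375389  0.40283786] -0.33491218422746755
[[-0.983 -0.176  0.042]
 [-0.176  0.984  0.005]
 [-0.043 -0.002 -0.999]]
```

View pics/w18.png

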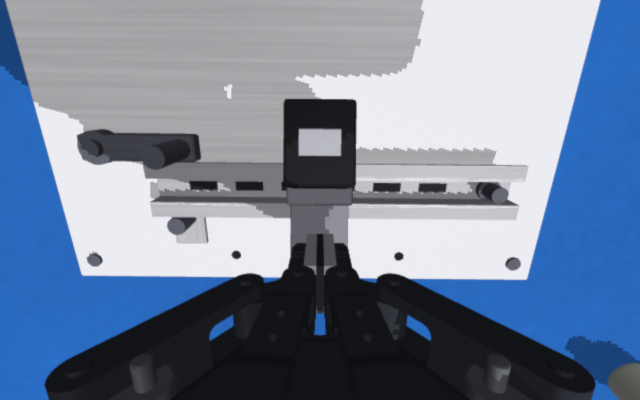

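View pics/s18.png

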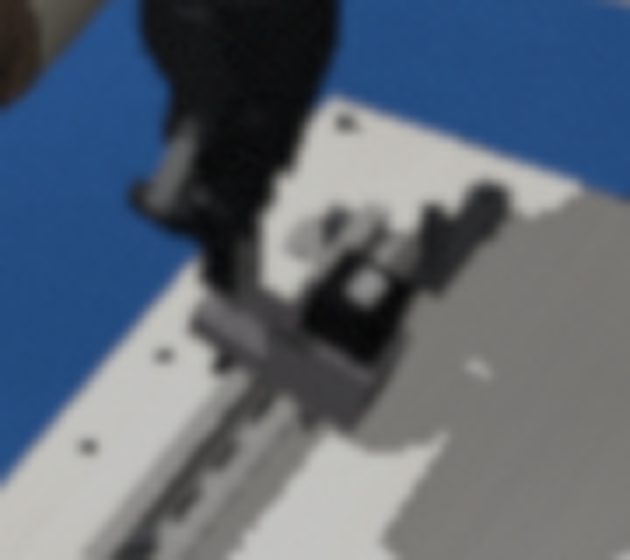

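Request:
jog_arm --pt "-0.004 0 0.0 0" --pt "-0.004 0 0.006 0" --pt "-0.004 0 0.011 0" --pt "-0.004 0 0.011 0"

```text
clock: 25.32
position: [631.9, -38.1, 73.5]
ee_rot: [-0.088, 0.996, 0.001, 0.024]
contact_force: [1.5, -0.5, 1.8]
gripper_width: 0.1
```

Request:
jog_arm --pt "0 0 0.002 0" --pt "0 0 0.004 0" --pt "0 0 0.006 0" --pt "0 0 0.006 0"

```text
clock: 25.82
position: [630.9, -38.2, 66.4]
ee_rot: [-0.088, 0.996, 0.001, 0.022]
contact_force: [-0.5, 0.0, 0.1]
gripper_width: -0.3
```

Request:
jog_arm --pt "0 0 0.002 0" --pt "0 0 0.004 0" --pt "0 0 0.006 0" --pt "0 0 0.006 0"

```text
clock: 26.32
position: [632.1, -38.1, 62.5]
ee_rot: [-0.089, 0.996, 0.001, 0.023]
contact_force: [-1.5, 1.1, 9.4]
gripper_width: -0.0
```

```bash
python3 look.py 19
```

```text
26.325 [632.11627933 -38.08115182  62.48926275] [-8.87086597e-02  9.95790080e-01  6.94964242e-04  2.30739666e-02] [-1.4745412   1.05906247  9.43107177] -0.024943401576914787
[[-0.983 -0.177  0.046]
 [-0.177  0.984  0.005]
 [-0.046 -0.003 -0.999]]
```

View pics/w19.png

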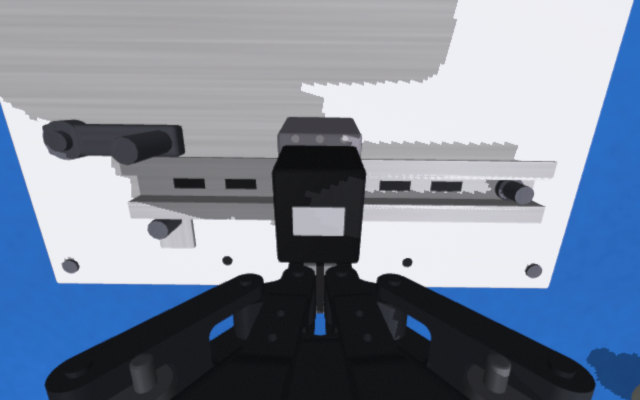

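View pics/s19.png

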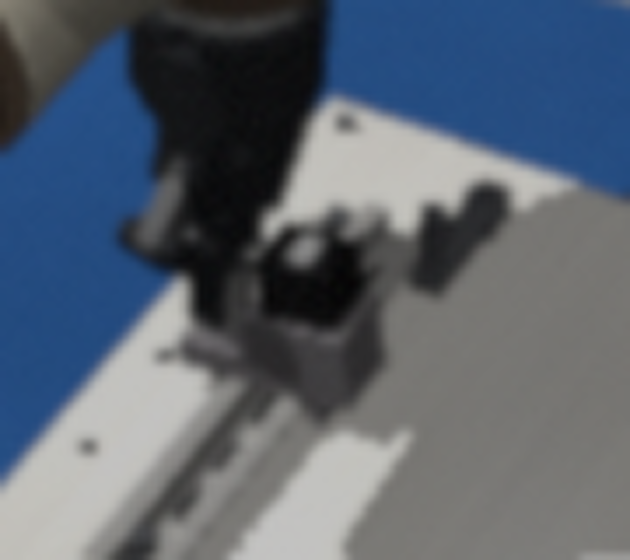

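Request:
jog_arm --pt "0 0 0.003 0" --pt "0 0 0.006 0" --pt "0 0 0.006 0"

```text
clock: 26.8
position: [632.6, -38.1, 61.8]
ee_rot: [-0.09, 0.996, 0.0, 0.024]
contact_force: [-9.1, 2.4, 25.4]
gripper_width: -0.2
```

Request:
jog_arm --pt "-0.004 0 -0.004 0" --pt "-0.008 0 -0.03 0" --pt "-0.01 0 -0.08 0" --pt "-0.02 0 -0.14 0" --pt "-0.02 0 -0.17 0" --pt "-0.02 0 -0.17 0"

```text
clock: 27.55
position: [645.4, -35.1, 235.6]
ee_rot: [-0.09, 0.996, 0.0, 0.027]
contact_force: [-0.3, 1.0, -0.5]
gripper_width: 0.1
```

```bash
python3 look.py 20; python3 - <<'E'
import cv2
a=cv2.imread('pics/w20.png');cv2.imwrite('pics/w20a.png',cv2.resize(a[30:230,180:460],None,fx=2.8,fy=2.8,interpolation=cv2.INTER_CUBIC))
E
```

```text
27.55 [645.42640571 -35.11267529 235.5672677 ] [-8.96635925e-02  9.95614385e-01  2.61387329e-04  2.66902221e-02] [-0.28183094  0.95990234 -0.45845465] 0.08813939068583813
[[-0.982 -0.179  0.053]
 [-0.179  0.984  0.005]
 [-0.053 -0.004 -0.999]]
```

View pics/w20a.png

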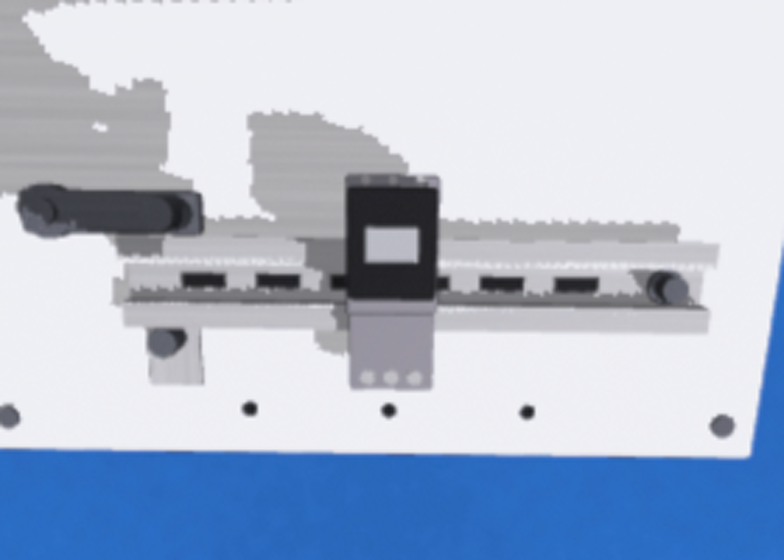

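View pics/s20.png

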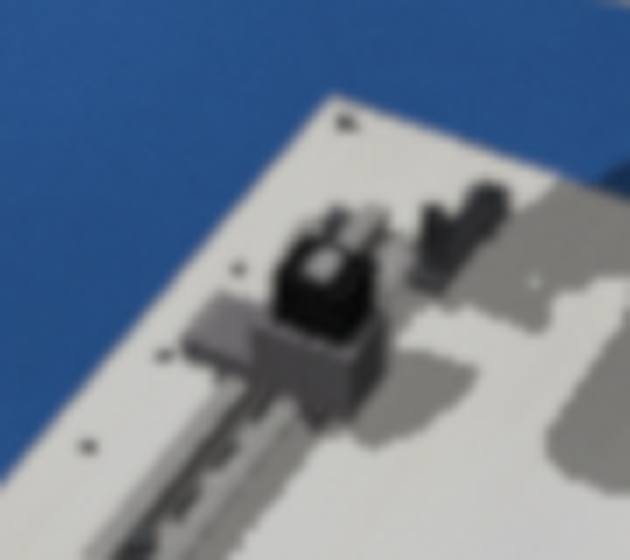

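```bash
cat > fit2.py <<'E'
from h import *
from scipy.optimize import least_squares
s=read_state();lx=np.array([.9863,.165]);ly=np.array([-.165,.9863])
def fit(F,st):
    C=np.array([605,-43.])
    def P(m,p):
        phi,dx,dz=p;a=m[0]*np.cos(phi)-m[1]*np.sin(phi)+dx;z=m[0]*np.sin(phi)+m[1]*np.cos(phi)+dz
        return [*(C+lx*a),z]
    f=lambda p:[proj("wrist",P(m,p),st)[1]-r for m,r in F]
    for fix in (None,):
        r=least_squares(f,[.1,0,56]);print("phi,dx,dz",r.x.round(3),"res",np.round(r.fun,1))
    for phi in (0,.1,.2,.25):
        r=least_squares(lambda q:f([phi,q[0],q[1]]),[0,56]);print(phi,r.x.round(1),np.round(r.fun,1))
g=lambda y:30+y/2.8-.3
if __name__=="__main__":
    fit([((39,-10),g(389)),((-22.6,40),g(227)),((-12.1,40),g(262)),((-1.7,40),g(299)),((-39,12),g(177)),((7,12),g(314))],s)
E
python3 fit2.py
```

```text
phi,dx,dz [ 1.100e-02 -3.694e+00  4.730e+01] res [ 0.2  0.5  0.4 -0.8 -0.3 -0.1]
0 [-4.  48.5] [-0.   0.7  0.6 -0.6 -0.6 -0.1]
0.1 [-0.7 36. ] [ 2.  -0.4 -1.1 -2.8  2.4  0.5]
0.2 [ 2.7 21.8] [ 3.2 -1.1 -2.6 -4.9  5.6  0.8]
0.25 [ 4.4 14.4] [ 3.6 -1.4 -3.2 -5.9  7.2  0.9]
```

```bash
python3 - <<'E'
from h import *
s=read_state();im=get_image("top");cv2.imwrite("pics/t21.png",im[:,:,::-1]);print(s['clock'])
E
```

```text
27.65
```

View pics/t21.png

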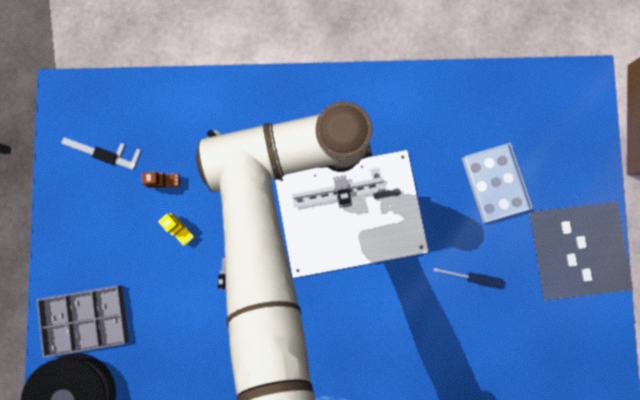

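```bash
python3 -c "
from bench import *
print(job_done())"
```

```text
the job is handed in; nothing more can be done
None
```

The job is done and handed in at about 28 s; no verdict was reported.

**Rail and keeper:** I pushed the rail round until it stopped dead against the post, at about 10 N. I then swung the keeper shut until it also stopped, at 13 N, and pushed a little harder. I had no direct sign that it locked, but the last pictures show its bar shut alongside the rail.

**Module:** The arm cannot tilt the tool, so I gripped the wide grey module by its black block. I tilted it in the grip to about 0.4 rad by dragging its lip leg against the panel's edge. Then I slid the lip under the rail's edge on the keeper's side, about midway along, let go, and pressed the ledge with closed fingers. The first attempt to slide the lip in jammed, with about 55 N at the wrist. I raised the module 2 mm and it went in.

**Last checks:**
- **Snapped:** The push force fell to nothing on the way down, then rose again with the ledge top at about 45.5 mm (46 mm expected when snapped). After I lifted away, the camera fit put the module level, at about 0.01 rad, where an unlatched one would rest at about 0.25 rad.
- **Disagreement:** The same fit put the module's height at 47–48 mm where 56 mm was expected, and about 4 mm off across the rail. Height and tilt trade off in that fit, so I relied on the ledge height.
- **Not seen:** No picture shows the clip itself under the far edge.
- **Other things:** I touched none of the other things on the bench. The driver, tub and the brown and yellow look-alikes look unmoved in the last overhead picture. The arm mostly hides the narrow module and the glue bottle there.

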